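Pack the float pail and the carry tray in the fishing hut

ROBOT

A 7-joint arm with a two-finger parallel gripper is mounted at the origin on the work surface. World frame = base frame: x ahead of the robot, y to its left, z up, the work surface at z = 0. Lengths are in m, angles in rad, forces in N, time in s.
With the tool pointing down it reaches from about 0.425 to 0.925 m from the base axis. Payload 6.8 kg.
Tool frame: the origin (TCP) lies on the centre line of the jaws, within the pads' length; the fingertips stand 8 mm ahead of it and the grasp point (between the pads) lies 11 mm behind it (r.finger_overhang is the distance from the TCP to the fingertips, in m); x points along the fingers, z is the direction in which the jaws open and shut, and the axes are right-handed (so a half turn about x gives the same grasp; the last joint's range is limited). The gripper opens to 85 mm and grips with 20 to 120 N. Pads are 22 mm wide; open, the fingers measure 114 mm over their backs; the gripper's body (76 mm by 85 mm) begins 54 mm behind the grasp point. The pads swing forward as they close: fully open they stand 13 mm farther back than shut.
Start: joints at [1.182, 0.477, 0.022, 1.555, -0.011, 1.109, -0.083], TCP at [0.187, -0.649, 0.239] pointing down, gripper open.
Joint ranges: [-2.96, 2.96], [-0.34, 2.1], [-1.41, 1.46], [0.24, 2.44], [-1.37, 4.51], [0.17, 1.92], [-2.96, 2.96]. Speed limits (rad/s): [2.39, 2.39, 3.14, 3.14, 3.14, 3.14, 3.14].

INTERFACE

Orientations are given as a rotation vector (axis times angle).
In Python, from bench import r gives the robot as it stands. The module is installed in compiled form; this text tells all that it offers.
- The arm moves only by the tool play_rows, never from a script. Its argument "plan" is a list of rows, each a list of 5 numbers: the opening, from -1 (shut) to 1 (fully open), then the shift along the world's x, y, z in m, then the turn about the world's z in rad. A call has 1 to 10 rows; each row is the pose to reach, as a shift and turn from the pose commanded when the call began; what a row does not reach only later rows make up. A row lasts 1/10 s, in which the tool goes at most 50 mm and 8.59 degrees, less where a joint would pass 70% of its speed; a pose out of reach is approached as far as the arm can. A call with a gripper value outside its range is refused whole. The fingers move at their own pace and stop on an object; "force" is the grip in N (left out, the last holds). Time passes only in rows, so rows that repeat a pose let the fingers close. It gives the time, the measured TCP pose, the force and the opening at its end, in the units of the state.
- r.get_obs(): the state, without advancing time (a new reading comes with each control period).
- r.grab_frame(name): name is "scene" or "top"; returns a dict with "pixels" (420x560x3 uint8, blue, green, red), "z_map" (420x560 float32, m along the optical axis (not along the pixel's ray), 0 where there is no reading), "vfov" (degrees; the focal length in pixels is half the picture's height over the tangent of half this angle, whatever the lens; pixels are square), "cx", "cy" (the principal point, pixels), "R" (3x3) and "t" (3): a world point X has camera coordinates R X + t. Camera axes: x right, y down, z forward; pixel columns grow to the right and rows downward; lengths in m; the calibration is good to about 2 mm. A picture is of the moment at which its call begins.
- r.hand_in(): hands the job in, once; it reports no verdict.
Trained networks look in a picture, given as the dict that the camera call returned (one of the last four; its "shot" number tells which), for a name from the list of things; names that differ only in an ending like _2 or _b are one class to them, and where a whole thing is asked for, a point or a joint stands for the part that bears it (a point fixed in the world has none). Each returns a list of dicts, best first, with "conf" (0 to 1); they miss things now and then, are a little off and sometimes report something else, mostly with a low value. They report only what shows in the picture. A call takes as long as a camera call. They do not tell look-alikes from the thing itself.
- r.outline_of(picture, label): "mask" (420x560 bool, what is visible of it) and "bbox" ([left, top, right, bottom] as shares, 0 to 1, of the picture: columns of its width, rows of its height, round what is visible of it).
- r.pinpoint(picture, label): "position" ([column, row] as shares, 0 to 1, of the picture: columns of its width, rows of its height: a listed point, or the origin of a listed thing).
The state is a dict: "clock": time; "joints": joint angles; "qvel": joint speeds; "tau": joint torques, N m; "tcp_pos": TCP position; "orientation": TCP orientation; "contact_force": force on the tool from outside, world axes, zero at the start; "moment": the same for the moment, N m; "grip_width": finger opening in m.
Only numpy, scipy, OpenCV 4.12 (cv2) and the standard library are available. Lean on these libraries where they do the work, as an engineer would, in place of code of your own. Each camera call takes 0.05 s, during which the arm holds its last target.

TASK

Pack the carry tray for the day's fishing: lift the lid off the pail and set it down clear of it, lower every loose float gently into the pail (they are thin hollow shells: never drop them in or press them down hard), then put the lid back fully home. Stand every bait jar upright on the tray floor beside the pail, and leave the pail and the other things on the bench where they are.

Things in the scene. Friction and masses are not known exactly. Their poses are not given: they have to be found in the camera images.
- tray: Plywood carry tray fixed to the bench, a flat floor with a low dark lip all round; 276 x 516 mm outside (x, y), 260 x 500 inside, floor 8 mm above the bench, lip 8 mm thick and 20 mm high. Origin: centre of its underside, on the bench; z up, y along its length. The pail stands on its half towards -y (towards the robot's right); the half towards +y is empty at the start.
- pail: Galvanised deep round pail standing loose on the tray, 165 mm high; mouth 226 mm across outside and 220 mm inside, tapering to about 190 mm across at the inner floor; wall 3 mm. About 1.6 kg, stays where it stands. Origin: centre of its underside; z up.
- pail_floor (a point): Centre of the pail's inner floor, 4 mm above the pail's underside.
- lid: The pail's lift-off round metal lid, 0.3 kg: disc 238 mm across, 5 mm thick; under it a plug 200 mm across and 12 mm deep that drops into the mouth with 8 mm of play all round. Starts on the pail. Origin: centre of the plug's underside, 153 mm above the pail's origin when fully on; z up through the knob. The disc's upper face is 17 to 21 mm above the origin.
- lid_knob (a point): Middle of the lid's round wooden knob, 41 mm above the lid's origin on its axis; the knob is 42 mm across and 30 mm tall (26 to 56 mm above the lid's origin).
- float1: Large fishing float, a hollow hard-plastic ball 63 mm across with a small flat foot (22 mm across) below and a push button (14 mm across) on top, 71 mm tall in all, about 50 g; may be absent. It starts standing on its foot on the bench. Origin: centre of the foot's underside; z from foot to button.
- float1_center (a point): Centre of float1's ball, 33 mm from the foot's underside.
- float2: Large fishing float, a hollow hard-plastic ball 63 mm across with a small flat foot (22 mm across) below and a push button (14 mm across) on top, 71 mm tall in all, about 50 g; may be absent. It starts standing on its foot on the bench. Origin: centre of the foot's underside; z from foot to button.
- float2_center (a point): Centre of float2's ball, 33 mm from the foot's underside.
- float3: Large fishing float, a hollow hard-plastic ball 63 mm across with a small flat foot (22 mm across) below and a push button (14 mm across) on top, 71 mm tall in all, about 50 g; may be absent. It starts standing on its foot on the bench. Origin: centre of the foot's underside; z from foot to button.
- float3_center (a point): Centre of float3's ball, 33 mm from the foot's underside.
- float4: Large fishing float, a hollow hard-plastic ball 63 mm across with a small flat foot (22 mm across) below and a push button (14 mm across) on top, 71 mm tall in all, about 50 g; may be absent. It starts standing on its foot on the bench. Origin: centre of the foot's underside; z from foot to button.
- float4_center (a point): Centre of float4's ball, 33 mm from the foot's underside.
- jar1: White screw-cap bait jar standing on the bench; squat, body 66 mm across, black cap 62 mm across over the top 16 mm, 75 mm tall in all, about 0.32 kg, its weight low down; may be absent. Origin: centre of its underside; z up.
- jar2: White screw-cap bait jar standing on the bench; squat, body 66 mm across, black cap 62 mm across over the top 16 mm, 75 mm tall in all, about 0.32 kg, its weight low down; may be absent. Origin: centre of its underside; z up.
- jar3: White screw-cap bait jar standing on the bench; squat, body 66 mm across, black cap 62 mm across over the top 16 mm, 75 mm tall in all, about 0.32 kg, its weight low down; may be absent. Origin: centre of its underside; z up.
- spool: Bystander: black line spool standing on its end among the floats and jars, 66 mm across, 40 mm tall. Origin: centre of its underside.
- mug: Bystander: blue mug, 80 mm across with a handle on one side, 90 mm tall, on the bench nearer the robot. Origin: centre of its underside.
- pliers: Bystander: long-nose pliers lying on the bench between the robot and the tray, about 190 mm long and 13 mm thick. Origin: about the middle, x towards the nose.
Things that resemble listed ones, but are neither listed nor needed, are in the scene too. Leave any purple look-alike of the jar3 alone. Leave any turquoise look-alike of the float1 alone.

How it is judged:
On the way, in this order (a step that is already met when the one before it is completed fails the run):
1. the lid is off the pail and lies released, clear of it, on the bench or the tray (horizontal distance between lid and pail above 0.18 m and height (world z) of lid below 0.06 m and linear speed of lid below 0.05 m/s and contact force between the fingers and lid below 0.2 N), for 0.2 s.
2. every float that is there rests in the pail, released (horizontal distance between each of float1_center, float2_center, float3_center, float4_center and pail below 0.095 m and z of each of float1_center, float2_center, float3_center, float4_center in the frame of pail below 0.125 m and linear speed of each of float1, float2, float3, float4 below 0.05 m/s and contact force between the fingers and float1 below 0.2 N and contact force between the fingers and float2 below 0.2 N and contact force between the fingers and float3 below 0.2 N and contact force between the fingers and float4 below 0.2 N), for 0.2 s.
3. the lid is back on the pail, fully home (horizontal distance between lid and pail below 0.015 m and z of lid in the frame of pail below 0.157 m and angle between the z axis of lid and the z axis of pail, either way round below 0.05 rad and linear speed of lid below 0.05 m/s), for 0.2 s.
At the end, for the whole second after the job is handed in: Every float that is there rests inside the pail; the lid sits fully home (within 4 mm of its seated height, level with the rim); every jar that is there stands upright (within 0.08 rad) and at rest on the tray floor inside the lip; the pail stands on the tray within 40 mm of where it was (all of step 2 and all of step 3 and x of jar1 in the frame of tray between -0.115 and 0.115 m and y of jar1 in the frame of tray between -0.235 and 0.235 m and z of each of jar1, jar2, jar3, pail in the frame of tray below 0.014 m and angle between each of jar1, jar2, jar3's own z axis and vertical below 0.08 rad and linear speed of each of jar1, jar2, jar3 below 0.05 m/s and x of jar2 in the frame of tray between -0.115 and 0.115 m and y of jar2 in the frame of tray between -0.235 and 0.235 m and x of jar3 in the frame of tray between -0.115 and 0.115 m and y of jar3 in the frame of tray between -0.235 and 0.235 m and angle between pail's own z axis and vertical below 0.05 rad and distance of pail from where it was at the start of the episode below 0.04 m); the robot touches nothing.
It fails at once if a float drops into the pail (moves faster than 0.9 m/s inside it, a fall of about 40 mm) ((horizontal distance between float1_center and pail below 0.11 m and z of float1_center in the frame of pail below 0.15 m and linear speed of float1 above 0.9 m/s) or (horizontal distance between float2_center and pail below 0.11 m and z of float2_center in the frame of pail below 0.15 m and linear speed of float2 above 0.9 m/s) or (horizontal distance between float3_center and pail below 0.11 m and z of float3_center in the frame of pail below 0.15 m and linear speed of float3 above 0.9 m/s) or (horizontal distance between float4_center and pail below 0.11 m and z of float4_center in the frame of pail below 0.15 m and linear speed of float4 above 0.9 m/s)).
It fails at once if a float is pressed on the pail with more than 30 N (contact force between any of float1, float2, float3, float4 and pail above 30 N).
It fails at once if the pail is tipped by more than 0.25 rad (angle between pail's own z axis and vertical above 0.25 rad).
It fails at once if another thing on the bench (spool, mug, pliers) is moved by more than 50 mm (distance of any of spool, mug, pliers from where it was at the start of the episode above 0.05 m).
Of float1, float2, float3, float4 only 2 to 4 are there at a start; the rules pass over those that are not, and their reading is None.
Of jar1, jar2, jar3 only 2 to 3 are there at a start; the rules pass over those that are not, and their reading is None.
At some moment in a run one of jar1, jar2, jar3, lid may be knocked a few centimetres aside while the robot is not near it.
It also fails if it takes over 210 s, if anything falls off the work surface, if the arm or the gripper's body presses on something with over 40 N, if the wrist force passes 120 N, or if a joint passes its speed limit or range.

## Working session

There is one attempt and no reset: what is moved stays moved. The work goes in short steps, Python scripts to look and compute and a tool call to move; the robot and the scene stay as the last step left them, time stands still between calls to the robot, and variables do not carry over. Pictures are saved under pics/ and viewed, and the job is handed in when it is done.

Besides the shell and the picture viewer there is one more tool, called after "Emit:" as name(argument=value, ...), one argument or row to a line, values as JSON. play_rows: Moves the arm, as the interface text tells. Its arguments: {"type":"object","properties":{"plan":{"type":"array","items":{"type":"array","items":{"type":"number"}}},"force":{"type":"number"}},"required":["plan"]}

```bash
mkdir -p pics; ls
cat > h.py <<'E'
import numpy as np, cv2
from bench import r
def cam(n):
    return r.grab_frame(n)
def save(p,name): cv2.imwrite('pics/'+name+'.png',p['pixels'])
def foc(p): return 210/np.tan(np.radians(p['vfov'])/2)
def cloud(p):
    z=p['z_map'];f=foc(p);v,u=np.mgrid[0:420,0:560]
    X=np.stack([(u-p['cx'])/f*z,(v-p['cy'])/f*z,z],-1)
    return (X-p['t'])@p['R']   # R^T (X-t)
def atz(p,u,v,h):
    f=foc(p);d=p['R'].T@np.array([(u-p['cx'])/f,(v-p['cy'])/f,1]);c=-p['R'].T@p['t']
    return c+d*(h-c[2])/d[2]
E
python3 - <<'E'
from h import *
for n in ('scene','top'):
    p=cam(n); save(p,n+'0'); print(n,p['vfov'],p['cx'],p['cy'],-p['R'].T@p['t'],p['R'].round(3).tolist())
    for l in ['tray','pail','pail_floor','lid','lid_knob','float1','jar1','spool','mug','pliers']:
        q=r.pinpoint(p,l)
        print(l,[(round(a['conf'],2),round(a['position'][0]*560),round(a['position'][1]*420)) for a in q])
o=r.get_obs();print(o['tcp_pos'],o['orientation'],o['clock'],o['grip_width'],o['contact_force'],r.finger_overhang)
E
```

```text
pics
scene 48.79307013068676 277.5796950583317 202.31995996658384 [1.30385857 0.43839049 0.79243273] [[-0.536, 0.844, -0.005], [0.489, 0.305, -0.817], [-0.688, -0.441, -0.576]]
tray [(0.85, 354, 297), (0.42, 226, 200), (0.34, 306, 275), (0.2, 376, 240)]
pail [(0.64, 303, 282)]
pail_floor []
lid [(0.93, 308, 226)]
lid_knob [(0.68, 310, 210), (0.44, 241, 224)]
float1 [(0.67, 165, 210), (0.66, 196, 214), (0.66, 125, 240), (0.65, 178, 235), (0.58, 226, 202)]
jar1 [(0.93, 154, 261), (0.65, 238, 225), (0.65, 208, 251), (0.56, 192, 281)]
spool [(0.72, 241, 224), (0.71, 260, 203)]
mug [(0.93, 444, 249)]
pliers [(0.89, 374, 239), (0.66, 313, 206)]
top 57.94545541854173 282.9830117459708 207.75242553301916 [ 0.33931146 -0.05932525  1.30389651] [[0.021, -1.0, 0.01], [-0.986, -0.022, -0.165], [0.165, -0.006, -0.986]]
tray [(0.77, 212, 201)]
pail [(0.54, 354, 190), (0.45, 383, 208)]
pail_floor [(0.4, 166, 275)]
lid [(0.88, 238, 187), (0.66, 320, 223), (0.2, 354, 246)]
lid_knob [(0.55, 236, 184)]
float1 [(0.85, 353, 216), (0.82, 353, 247), (0.59, 379, 165), (0.58, 355, 191), (0.55, 385, 209)]
jar1 [(0.96, 313, 160), (0.75, 348, 155), (0.59, 322, 191), (0.53, 319, 219)]
spool [(0.77, 321, 260)]
mug [(0.9, 165, 278), (0.69, 354, 184), (0.51, 356, 216)]
pliers [(0.76, 221, 263), (0.27, 212, 198)]
[ 0.18706339 -0.64857168  0.23927068] [ 0.99997188  1.32904528 -0.99991423] 1.1 0.08526218113507678 [ 0.04863281  0.23536353 -0.24541176] 0.008
```

View pics/scene0.png

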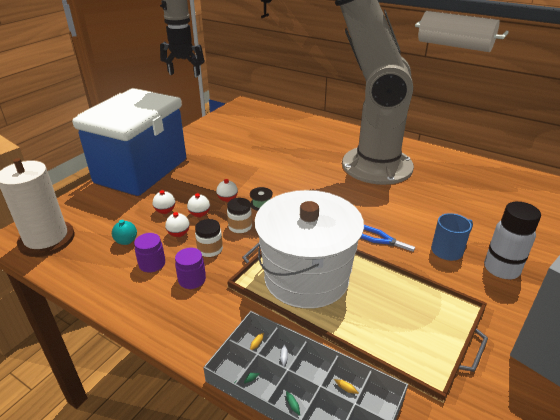

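View pics/top0.png

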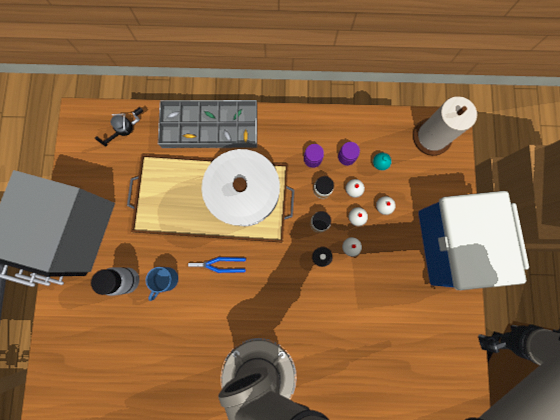

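```bash
cat >> h.py <<'E'
def circ(P):
    A=np.c_[2*P,np.ones(len(P))];s=np.linalg.lstsq(A,(P**2).sum(1),rcond=None)[0]
    return s[:2],np.sqrt(s[2]+s[0]**2+s[1]**2)
def masks(p,l,cmin=.3):
    C=cloud(p)
    for a in r.outline_of(p,l):
        if a['conf']<cmin: continue
        m=a['mask'];P=C[m&(p['z_map']>0)]
        if len(P)<10: continue
        b=a['bbox'];t=np.percentile(P[:,2],95);T=P[P[:,2]>t-.006]
        g=p['pixels'][m].mean(0).astype(int)
        print(l,p['shot'],round(a['conf'],2),'px',[round((b[0]+b[2])*280),round((b[1]+b[3])*210)],'zmax',t.round(3),'topmean',T[:,:2].mean(0).round(4),'mid',((P[:,:2].min(0)+P[:,:2].max(0))/2).round(4),'ext',np.ptp(P[:,:2],axis=0).round(3),'bgr',g)
E
python3 - <<'E'
from h import *
for n in ('top','scene'):
    p=cam(n)
    for l in ['float1','jar1','lid','lid_knob','pail','tray','spool','mug','pliers']: masks(p,l)
    C=cloud(p)
    for nm,lo,hi in (('knobtop',.21,.222),('disc',.178,.186)):
        m=(C[...,2]>lo)&(C[...,2]<hi)&(abs(C[...,0]-.63)<.2)&(abs(C[...,1]-.05)<.25)
        P=C[m];print(n,nm,m.sum(),P[:,:2].min(0),P[:,:2].max(0),(P[:,:2].min(0)+P[:,:2].max(0))/2,P.mean(0))
E
```

```text
float1 3 0.72 px [387, 206] zmax 0.069 topmean [ 0.5695 -0.4132] mid [ 0.5668 -0.412 ] ext [0.054 0.058] bgr [181 189 198]
float1 3 0.71 px [355, 189] zmax 0.069 topmean [ 0.6252 -0.309 ] mid [ 0.6241 -0.3059] ext [0.051 0.056] bgr [184 191 201]
float1 3 0.67 px [357, 217] zmax 0.068 topmean [ 0.5295 -0.3174] mid [ 0.5322 -0.3223] ext [0.069 0.069] bgr [173 182 191]
float1 3 0.59 px [382, 161] zmax 0.069 topmean [ 0.7237 -0.4053] mid [ 0.7316 -0.4089] ext [0.076 0.071] bgr [122 127  13]
float1 3 0.53 px [355, 245] zmax 0.07 topmean [ 0.4258 -0.2961] mid [ 0.4289 -0.3033] ext [0.064 0.071] bgr [118 125 130]
jar1 3 0.75 px [351, 248] zmax 0.07 topmean [ 0.4259 -0.2959] mid [ 0.425  -0.3003] ext [0.056 0.068] bgr [118 125 130]
jar1 3 0.72 px [321, 223] zmax 0.079 topmean [ 0.5062 -0.1915] mid [ 0.5045 -0.19  ] ext [0.059 0.064] bgr [38 39 41]
jar1 3 0.66 px [314, 156] zmax 0.079 topmean [ 0.7358 -0.167 ] mid [ 0.7336 -0.169 ] ext [0.06  0.068] bgr [146  44 109]
jar1 3 0.65 px [323, 188] zmax 0.079 topmean [ 0.6267 -0.2011] mid [ 0.6341 -0.1996] ext [0.08  0.063] bgr [52 57 62]
jar1 3 0.
[... 3594 characters left out ...]
[356, 324] zmax 0.02 topmean [0.6325 0.2623] mid [0.5868 0.1813] ext [0.303 0.572] bgr [119 179 200]
spool 4 0.38 px [309, 275] zmax 0.161 topmean [0.6777 0.1122] mid [0.5595 0.0417] ext [0.3   0.275] bgr [124 130 132]
mug 4 0.64 px [451, 239] zmax 0.089 topmean [0.3102 0.3189] mid [0.2403 0.3074] ext [0.222 0.101] bgr [95 72 58]
pliers 4 0.75 px [387, 240] zmax 0.014 topmean [0.3596 0.1674] mid [0.3511 0.174 ] ext [0.071 0.145] bgr [164 115  96]
scene knobtop 203 [0.5727685  0.04320667] [0.61398992 0.08255807] [0.59337921 0.06288237] [0.59559044 0.06400123 0.21615367]
scene disc 4130 [ 0.47614886 -0.05442916] [0.70989395 0.17991607] [0.59302141 0.06274345] [0.60320672 0.0687208  0.17998691]
```

```bash
cat >> h.py <<'E'
from scipy.optimize import least_squares
def near(C,xy,rad,lo,hi):
    m=(np.hypot(C[...,0]-xy[0],C[...,1]-xy[1])<rad)&(C[...,2]>lo)&(C[...,2]<hi);return C[m]
def ball(C,xy,zb=0.0,rad=.045):
    P=near(C,xy,rad,zb+.012,zb+.062)
    f=lambda s:np.sqrt((P[:,0]-s[0])**2+(P[:,1]-s[1])**2+(P[:,2]-s[2])**2)-.0315
    s=least_squares(f,[xy[0],xy[1],zb+.033],loss='soft_l1',f_scale=.001)
    return s.x.round(4),len(P),np.abs(s.fun).mean().round(4)
def captop(C,xy,lo=.07,hi=.085,rad=.045):
    P=near(C,xy,rad,lo,hi);h,_=cv2.minEnclosingCircle((P[:,:2]*1000).astype(np.float32));return np.array(h).round(1),round(_,1),P[:,2].mean().round(3)
E
python3 - <<'E'
from h import *
from scipy.spatial.transform import Rotation as Ro
o=r.get_obs();print(Ro.from_rotvec(o['orientation']).as_matrix().round(3).tolist())
for n in ('top','scene'):
    p=cam(n);C=cloud(p)
    for xy in ((.57,-.413),(.627,-.309),(.531,-.318),(.428,-.297)): print(n,ball(C,xy))
    for xy in ((.508,-.192),(.629,-.202),(.738,-.168),(.745,-.29)): print(n,'jar',captop(C,xy))
    print('spool',captop(C,(.395,-.199),.03,.05))
    P=near(C,(.59,.18),.4,.015,.026)
    print('lip',len(P)); 
    P=P[(P[:,0]>.43)&(P[:,0]<.75)&(P[:,1]>-.09)&(P[:,1]<.46)]
    print(cv2.minAreaRect((P[:,:2]*1000).astype(np.float32)))
E
```

```text
[[0.0, 0.961, 0.277], [-0.0, 0.277, -0.961], [-1.0, 0.0, 0.0]]
top (array([ 0.5693, -0.4135,  0.0329]), 228, np.float64(0.0012))
top (array([ 0.6275, -0.3097,  0.0327]), 215, np.float64(0.0012))
top (array([ 0.5292, -0.3194,  0.0327]), 226, np.float64(0.0011))
top (array([ 0.4264, -0.2975,  0.0327]), 236, np.float64(0.0012))
top jar (array([ 507.3, -191.4]), 31.1, np.float64(0.075))
top jar (array([ 626.6, -200.8]), 31.0, np.float64(0.075))
top jar (array([ 737.3, -166.5]), 31.3, np.float64(0.076))
top jar (array([ 747.7, -288.2]), 31.0, np.float64(0.075))
spool (array([ 391.5, -199.2]), 33.3, np.float64(0.04))
lip 1942
((587.6397705078125, 185.48239135742188), (553.384521484375, 276.5545349121094), 87.29649353027344)
scene (array([ 0.5697, -0.4189,  0.0331]), 348, np.float64(0.0015))
scene (array([ 0.627 , -0.3142,  0.0327]), 399, np.float64(0.0011))
scene (array([ 0.529 , -0.324 ,  0.0327]), 357, np.float64(0.0013))
scene (array([ 0.4264, -0.3026,  0.0326]), 320, np.float64(0.0014))
scene jar (array([ 509.6, -195.4]), 32.3, np.float64(0.075))
scene jar (array([ 627.5, -203.8]), 32.4, np.float64(0.075))
scene jar (array([ 739.1, -170.8]), 32.1, np.float64(0.075))
scene jar (array([ 750.9, -292.1]), 33.6, np.float64(0.075))
spool (array([ 390.8, -202.9]), 36.2, np.float64(0.04))
lip 5378
((587.7697143554688, 188.33456420898438), (547.5848999023438, 280.4731140136719), 87.49579620361328)
```

Emit:
play_rows(
  plan=[
    [1, 0.024, 0.042, 0.06, 0],
    [1, 0.405, 0.714, 0.06, 0],
    [1, 0.405, 0.714, 0.06, 0],
    [1, 0.405, 0.714, 0.06, 0],
    [1, 0.405, 0.714, 0.06, 0],
    [1, 0.405, 0.714, 0.06, 0],
    [1, 0.405, 0.714, 0.06, 0],
    [1, 0.405, 0.714, 0.06, 0],
    [1, 0.405, 0.714, 0.06, 0],
    [1, 0.405, 0.714, 0.06, 0],
  ],
  force=60,
)

```text
clock: 3.2
tcp_pos: [0.4252, -0.2283, 0.2907]
orientation: [1.0, 1.328, -1.0]
contact_force: [1.4, -0.8, -0.8]
grip_width: 0.0853
```

Emit:
play_rows(
  plan=[
    [1, 0.16, 0.28, 0, 0],
    [1, 0.16, 0.28, 0, 0],
    [1, 0.16, 0.28, 0, 0],
    [1, 0.16, 0.28, 0, 0],
    [1, 0.16, 0.28, 0, 0],
    [1, 0.16, 0.28, 0, 0],
    [1, 0.16, 0.28, 0, 0],
    [1, 0.16, 0.28, 0, 0],
    [1, 0.16, 0.28, 0, 0],
    [1, 0.16, 0.28, 0, 0],
  ],
)

```text
clock: 4.2
tcp_pos: [0.5842, 0.0482, 0.2901]
orientation: [1.001, 1.328, -1.002]
contact_force: [-0.2, -1.7, -0.5]
grip_width: 0.0851
```

Run:
```python
from h import *
p=cam('scene');save(p,'s1');p=cam('top');o=r.get_obs();print(o['tcp_pos'],o['joints'])
```

```text
[0.58425773 0.04818748 0.2903268 ] [ 0.1666768   0.32303264 -0.44933104  1.68940093  0.15164082  1.16372419
 -1.61522001]
```

Emit:
play_rows(
  plan=[
    [1, 0.008, 0.017, -0.02, 0],
    [1, 0.008, 0.017, -0.05, 0],
    [1, 0.008, 0.017, -0.07, 0],
    [1, 0.008, 0.017, -0.085, 0],
    [1, 0.008, 0.017, -0.091, 0],
    [1, 0.008, 0.017, -0.091, 0],
    [1, 0.008, 0.017, -0.091, 0],
  ],
)

```text
clock: 5.0
tcp_pos: [0.5931, 0.0669, 0.2002]
orientation: [1.001, 1.328, -0.999]
contact_force: [0.4, -0.1, 1.1]
grip_width: 0.0856
```

Run:
```python
from h import *
p=cam('scene');cv2.imwrite('pics/s2.png',cv2.resize(p['pixels'][120:320,200:420],None,fx=3,fy=3));o=r.get_obs();print(o['tcp_pos'],o['contact_force'])
```

```text
[0.59329586 0.06699294 0.20047572] [ 0.85065377  0.24872647 -0.35938936]
```

View pics/s2.png

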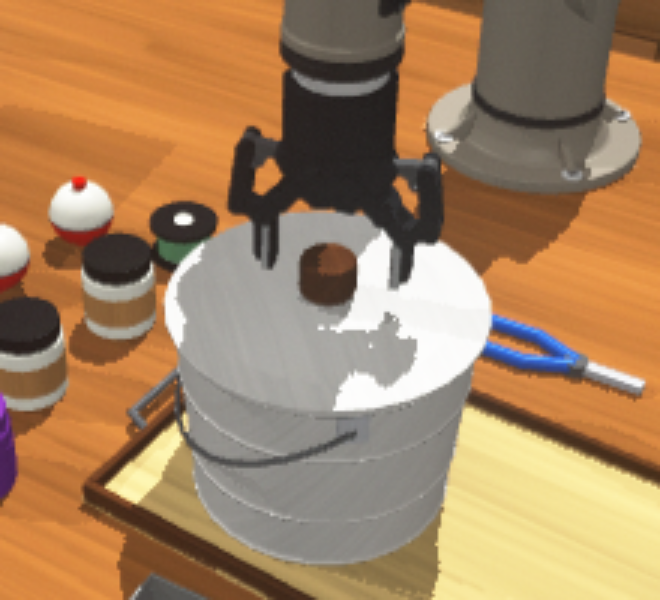

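Emit:
play_rows(
  plan=[
    [-1, 0, 0, 0, 0],
    [-1, 0, 0, 0, 0],
    [-1, 0, 0, 0, 0],
    [-1, 0, 0, 0, 0],
    [-1, 0, 0, 0, 0],
    [-1, 0, 0, 0, 0],
    [-1, 0, 0, 0, 0],
    [-1, 0, 0, 0, 0],
  ],
)

```text
clock: 5.85
tcp_pos: [0.5931, 0.0666, 0.2002]
orientation: [1.0, 1.327, -1.0]
contact_force: [-0.3, -2.2, 6.6]
grip_width: 0.0404
```

Run:
```python
from h import *
p=cam('scene');cv2.imwrite('pics/s3.png',cv2.resize(p['pixels'][120:320,200:420],None,fx=3,fy=3));o=r.get_obs();print(o['tcp_pos'],o['contact_force'],o['grip_width'])
```

```text
[0.59312247 0.06653973 0.20015893] [-0.79432132 -0.69177856  6.88523223] 0.040377237196267776
```

View pics/s3.png

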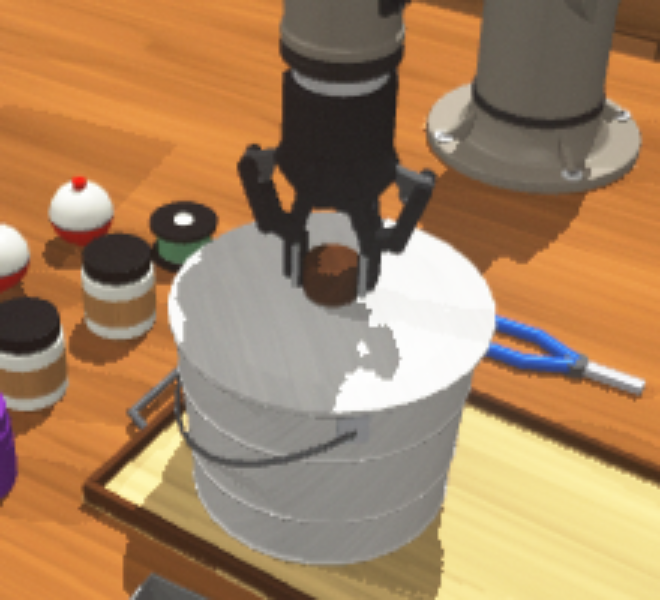

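Emit:
play_rows(
  plan=[
    [-1, 0, 0, 0.02, 0],
    [-1, 0, 0, 0.05, 0],
    [-1, 0.001, 0.05, 0.05, 0],
    [-1, 0.002, 0.1, 0.05, 0],
    [-1, 0.002, 0.15, 0.05, 0],
    [-1, 0.002, 0.2, 0.05, 0],
    [-1, 0.002, 0.235, 0.05, 0],
    [-1, 0.002, 0.249, 0.04, 0],
    [-1, 0.002, 0.249, 0, 0],
    [-1, 0.002, 0.249, 0, 0],
  ],
)

```text
clock: 6.9
tcp_pos: [0.5911, 0.3132, 0.1926]
orientation: [0.99, 1.333, -1.009]
contact_force: [-0.5, -1.5, -4.2]
grip_width: 0.0406
```

Emit:
play_rows(
  plan=[
    [-1, 0, 0, -0.04, 0],
    [-1, 0, 0, -0.08, 0],
    [-1, 0, 0, -0.11, 0],
    [-1, 0, 0, -0.13, 0],
    [-1, 0, 0, -0.14, 0],
    [-1, 0, 0, -0.14, 0],
    [-1, 0, 0, -0.14, 0],
  ],
)

```text
clock: 7.6
tcp_pos: [0.5955, 0.3159, 0.0606]
orientation: [1.002, 1.328, -0.999]
contact_force: [1.1, 0.7, -2.7]
grip_width: 0.0405
```

Run:
```python
from h import *
p=cam('scene');save(p,'s4');o=r.get_obs();print(o['tcp_pos'],o['contact_force'],o['grip_width'])
```

```text
[0.59564557 0.3163007  0.06101542] [ 0.39351895  0.00688004 -3.02644276] 0.040403896979752406
```

View pics/s4.png

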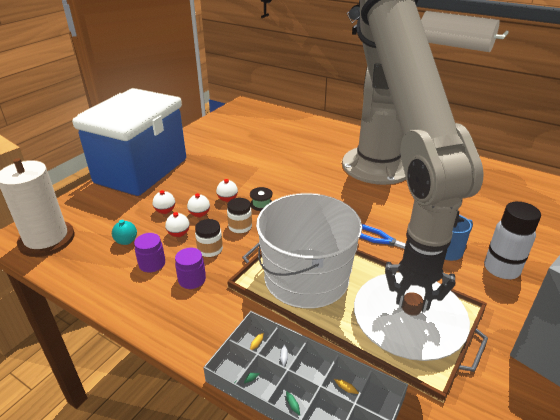

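Emit:
play_rows(
  plan=[
    [-1, 0, 0, -0.006, 0],
    [-1, 0, 0, -0.01, 0],
    [-1, 0, 0, -0.013, 0],
    [-1, 0, 0, -0.013, 0],
  ],
)

```text
clock: 8.05
tcp_pos: [0.5945, 0.316, 0.047]
orientation: [1.0, 1.329, -1.0]
contact_force: [-2.4, -2.4, 3.3]
grip_width: 0.0402
```

Run:
```python
from h import *
p=cam('scene');C=cloud(p);o=r.get_obs();print(o['tcp_pos'],o['contact_force'],o['grip_width'])
P=near(C,(.595,.315),.11,.01,.04);P=P[np.hypot(P[:,0]-.595,P[:,1]-.315)>.05]
print(np.linalg.lstsq(np.c_[P[:,:2]-[.595,.315],np.ones(len(P))],P[:,2],rcond=None)[0])
```

```text
[0.59458143 0.31591835 0.04699169] [-3.54100731 -2.78511558  4.00844094] 0.04009659581303265
[-0.00332686 -0.0011001   0.02594388]
```

Emit:
play_rows(
  plan=[
    [1, 0, 0, 0, 0],
    [1, 0, 0, 0, 0],
    [1, 0, 0, 0, 0],
    [1, 0, 0, 0.01, 0],
    [1, 0, 0, 0.05, 0],
    [1, 0, 0, 0.1, 0],
    [1, 0, 0, 0.15, 0],
    [1, 0, 0, 0.2, 0],
    [1, 0, -0.05, 0.24, 0],
    [1, 0, -0.1, 0.24, 0],
  ],
)

```text
clock: 9.1
tcp_pos: [0.5953, 0.2311, 0.2908]
orientation: [1.003, 1.328, -0.987]
contact_force: [2.4, -1.3, 0.1]
grip_width: 0.0853
```

Emit:
play_rows(
  plan=[
    [1, 0, -0.05, 0, 0],
    [1, 0, -0.1, 0, 0],
    [1, 0, -0.15, 0, 0],
    [1, -0.01, -0.2, 0, 0],
    [1, -0.02, -0.25, 0, 0],
    [1, -0.03, -0.3, 0, 0],
    [1, -0.04, -0.35, 0, 0],
    [1, -0.05, -0.4, 0, 0],
    [1, -0.06, -0.42, 0, 0],
    [1, -0.06, -0.42, 0, 0],
  ],
)

```text
clock: 10.1
tcp_pos: [0.5325, -0.1981, 0.2851]
orientation: [1.004, 1.325, -1.008]
contact_force: [0.2, 0.1, 0.6]
grip_width: 0.0857
```

Run:
```python
from h import *
o=r.get_obs();print(o['tcp_pos'],o['clock'])
for n in ('top','scene'):
    p=cam(n);save(p,n+'5');C=cloud(p)
    for z in (.155,):
        P=near(C,(.59,.065),.15,.163,.182)
        print(n,'rim',len(P),P.min(0),P.max(0),(P.min(0)+P.max(0))/2, cv2.minEnclosingCircle((P[:,:2]*1000).astype(np.float32)),circ(P[:,:2]))
    P=near(C,(.595,.315),.15,.018,.034)
    print('disc',cv2.minEnclosingCircle((P[:,:2]*1000).astype(np.float32)))
    P=near(C,(.595,.315),.06,.06,.07)
    print('knob',len(P),cv2.minEnclosingCircle((P[:,:2]*1000).astype(np.float32)))
    for xy in ((.57,-.413),(.627,-.309),(.531,-.318),(.428,-.297)): print(n,ball(C,xy))
```

```text
[ 0.5324791  -0.19806921  0.28513291] 10.1
top rim 528 [ 0.47612293 -0.04708726  0.16312183] [0.70457086 0.17953355 0.18026435] [0.59034689 0.06622315 0.17169309] ((591.462890625, 65.65093231201172), 115.52638244628906) (array([0.59072672, 0.06563279]), np.float64(0.11149414057656987))
disc ((595.6260375976562, 316.04486083984375), 149.7982177734375)
knob 105 ((590.5394287109375, 317.2825927734375), 20.223102569580078)
top (array([ 0.5698, -0.4139,  0.0328]), 217, np.float64(0.0012))
top (array([ 0.627, -0.309,  0.033]), 0, np.float64(nan))
top (array([ 0.531, -0.318,  0.033]), 0, np.float64(nan))
top (array([ 0.428, -0.297,  0.033]), 0, np.float64(nan))
scene rim 1051 [ 0.47770228 -0.05333167  0.16300895] [0.70721826 0.17689722 0.17557058] [0.59246027 0.06178278 0.16928976] ((592.0325317382812, 63.54874038696289), 116.9034652709961) (array([0.59298021, 0.06288659]), np.float64(0.1112778075993841))
disc ((595.2207641601562, 315.0769348144531), 149.73602294921875)
knob 230 ((593.1495971679688, 314.6766052246094), 20.95765495300293)
scene (array([ 0.5691, -0.4188,  0.0328]), 357, np.float64(0.0016))
scene (array([ 0.6269, -0.3143,  0.0331]), 388, np.float64(0.0013))
scene (array([ 0.529 , -0.324 ,  0.0327]), 358, np.float64(0.0014))
scene (array([ 0.4261, -0.3023,  0.0325]), 315, np.float64(0.0015))h.py:33: RuntimeWarning: Mean of empty slice.
  return s.x.round(4),len(P),np.abs(s.fun).mean().round(4)
  ret = ret.dtype.type(ret / rcount)
```

View pics/top5.png

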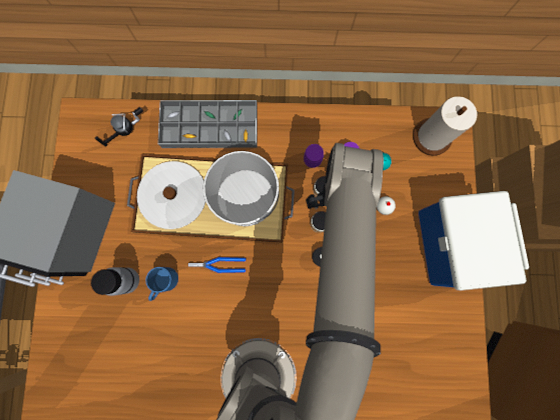

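Emit:
play_rows(
  plan=[
    [1, -0.001, -0.04, -0.02, 0],
    [1, -0.003, -0.08, -0.05, 0],
    [1, -0.003, -0.12, -0.08, 0],
    [1, -0.0035, -0.124, -0.12, 0],
    [1, -0.0035, -0.124, -0.15, 0],
    [1, -0.0035, -0.124, -0.15, 0],
    [1, -0.0035, -0.124, -0.15, 0],
  ],
  force=30,
)

```text
clock: 10.9
tcp_pos: [0.5323, -0.3147, 0.1353]
orientation: [0.999, 1.33, -0.997]
contact_force: [0.1, -0.3, 0.2]
grip_width: 0.0857
```

Emit:
play_rows(
  plan=[
    [1, -0.003, -0.007, -0.01, 0],
    [1, -0.003, -0.007, -0.04, 0],
    [1, -0.003, -0.007, -0.08, 0],
    [1, -0.003, -0.007, -0.1, 0],
    [1, -0.003, -0.007, -0.111, 0],
    [1, -0.003, -0.007, -0.111, 0],
    [1, -0.003, -0.007, -0.111, 0],
  ],
)

```text
clock: 11.6
tcp_pos: [0.5292, -0.3241, 0.0251]
orientation: [1.0, 1.326, -0.999]
contact_force: [-0.3, 0.1, -1.0]
grip_width: 0.0852
```

Run:
```python
from h import *
p=cam('scene');cv2.imwrite('pics/s6.png',cv2.resize(p['pixels'][100:300,100:320],None,fx=3,fy=3));o=r.get_obs();print(o['tcp_pos'],o['contact_force'])
```

```text
[ 0.5293813  -0.32423576  0.02538955] [-0.12423252  0.24405652  0.10727521]
```

View pics/s6.png

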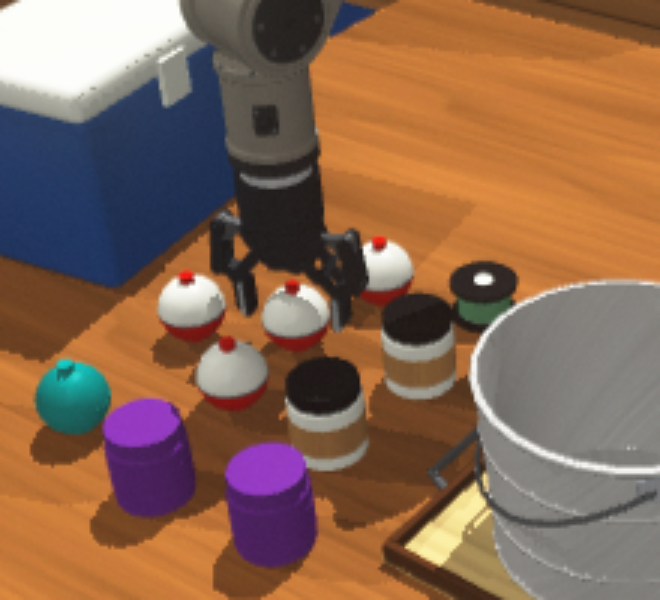

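Emit:
play_rows(
  plan=[
    [0.3, 0, 0, 0, 0],
    [0, 0, 0, 0, 0],
    [-0.2, 0, 0, 0, 0],
    [-0.2, 0, 0, 0, 0],
    [-0.2, 0, 0, 0, 0],
    [-0.2, 0, 0, 0, 0],
    [-0.2, 0, 0, 0.01, 0],
    [-0.2, 0, 0, 0.03, 0],
    [-0.2, 0, 0, 0.06, 0],
    [-0.2, 0, 0, 0.1, 0],
  ],
)

```text
clock: 12.65
tcp_pos: [0.5269, -0.323, 0.124]
orientation: [1.0, 1.332, -1.001]
contact_force: [0.7, 0.3, -0.4]
grip_width: 0.0613
```

Run:
```python
from h import *
p=cam('scene');cv2.imwrite('pics/s7.png',cv2.resize(p['pixels'][100:300,100:320],None,fx=3,fy=3));o=r.get_obs();print(o['tcp_pos'],o['contact_force'],o['grip_width'])
```

```text
[ 0.53104984 -0.32498237  0.13198783] [ 1.69076604 -1.68835077  4.50657232] 0.06131396520436438
```

View pics/s7.png

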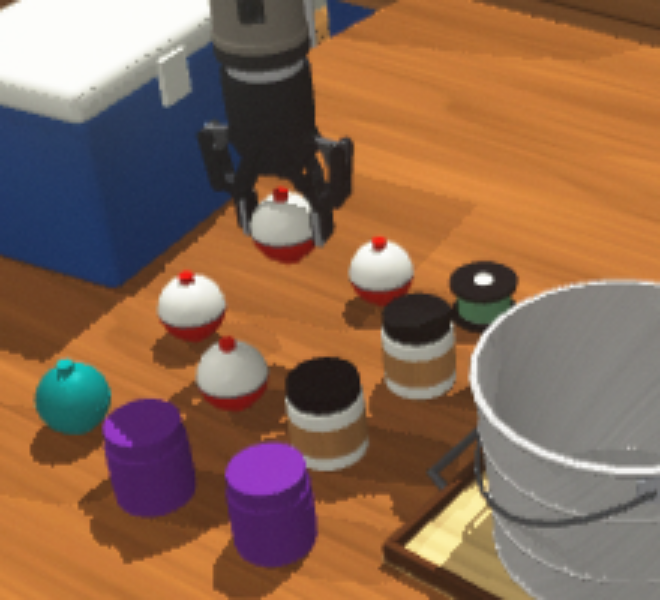

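Emit:
play_rows(
  plan=[
    [-0.2, 0, 0.01, 0.045, 0],
    [-0.2, 0, 0.04, 0.08, 0],
    [-0.2, 0, 0.08, 0.1, 0],
    [-0.2, 0.004, 0.128, 0.11, 0],
    [-0.2, 0.008, 0.177, 0.11, 0],
    [-0.2, 0.01, 0.226, 0.11, 0],
    [-0.2, 0.012, 0.275, 0.11, 0],
    [-0.2, 0.014, 0.32, 0.11, 0],
    [-0.2, 0.016, 0.355, 0.11, 0],
    [-0.2, 0.016, 0.375, 0.11, 0],
  ],
)

```text
clock: 13.7
tcp_pos: [0.5438, 0.0555, 0.2346]
orientation: [0.998, 1.33, -0.995]
contact_force: [-0.3, 0.4, -0.2]
grip_width: 0.0613
```

Emit:
play_rows(
  plan=[
    [-0.2, 0, 0, 0, 0],
    [-0.2, 0, 0, -0.01, 0],
    [-0.2, 0, 0, -0.02, 0],
    [-0.2, 0, 0, -0.02, 0],
    [-0.2, 0, 0, -0.02, 0],
  ],
)

```text
clock: 14.2
tcp_pos: [0.5437, 0.0502, 0.2129]
orientation: [1.0, 1.329, -1.002]
contact_force: [-1.5, 0.3, -0.0]
grip_width: 0.0615
```

Run:
```python
from h import *
p=cam('scene');cv2.imwrite('pics/s8.png',cv2.resize(p['pixels'][100:300,200:420],None,fx=3,fy=3));o=r.get_obs();print(o['tcp_pos'],o['contact_force'],o['grip_width'])
```

```text
[0.54400873 0.050549   0.21336029] [ 1.24714088  0.10407191 -1.05015096] 0.06112635496744781
```

View pics/s8.png

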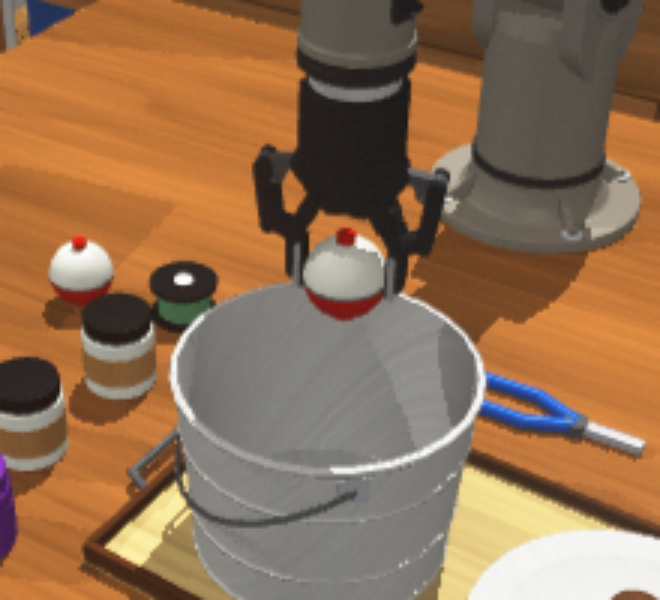

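Emit:
play_rows(
  plan=[
    [-0.2, 0.003, 0, -0.02, 0],
    [-0.2, 0.003, 0, -0.05, 0],
    [-0.2, 0.003, 0, -0.08, 0],
    [-0.2, 0.003, 0, -0.11, 0],
    [-0.2, 0.003, 0, -0.13, 0],
    [-0.2, 0.003, 0, -0.14, 0],
    [-0.2, 0.003, 0, -0.15, 0],
    [-0.2, 0.003, 0, -0.15, 0],
    [-0.2, 0.003, 0, -0.15, 0],
  ],
)

```text
clock: 15.15
tcp_pos: [0.5477, 0.0515, 0.0643]
orientation: [1.001, 1.328, -0.999]
contact_force: [0.2, -0.9, 0.9]
grip_width: 0.0614
```

Run:
```python
from h import *
p=cam('scene');cv2.imwrite('pics/s9.png',cv2.resize(p['pixels'][100:300,200:420],None,fx=3,fy=3));o=r.get_obs();print(o['tcp_pos'],o['contact_force'],o['grip_width'])
```

```text
[0.54781265 0.05154206 0.06454435] [ 0.00421633 -0.49948869  0.29486531] 0.06139877148534543
```

View pics/s9.png

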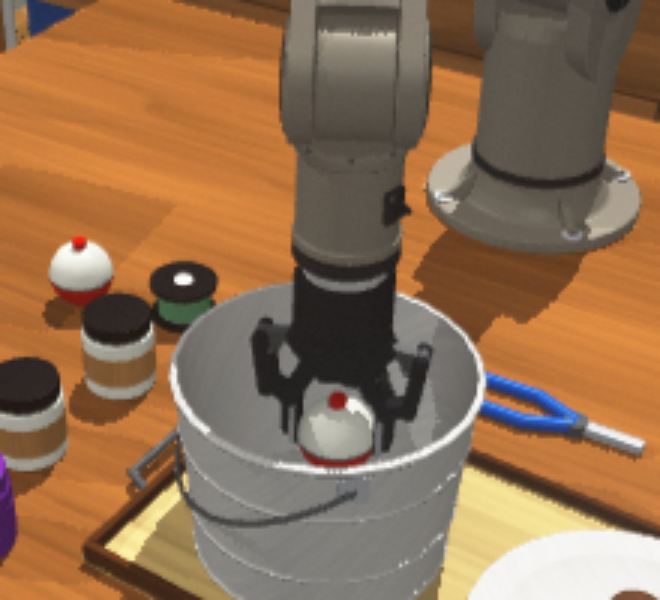

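Emit:
play_rows(
  plan=[
    [-0.2, 0, 0, -0.01, 0],
    [-0.2, 0, 0, -0.018, 0],
    [-0.2, 0, 0, -0.023, 0],
    [-0.2, 0, 0, -0.025, 0],
    [-0.2, 0, 0, -0.025, 0],
    [-0.2, 0, 0, -0.025, 0],
  ],
)

```text
clock: 15.8
tcp_pos: [0.5471, 0.0515, 0.0386]
orientation: [1.0, 1.329, -1.0]
contact_force: [-0.6, -0.1, 0.0]
grip_width: 0.0615
```

Emit:
play_rows(
  plan=[
    [0.6, 0, 0, 0, 0],
    [0.8, 0, 0, 0, 0],
    [0.8, 0, 0, 0, 0],
    [0.8, 0, 0, 0, 0],
    [0.8, 0, 0, 0.01, 0],
    [0.8, 0, 0, 0.03, 0],
    [0.8, 0, 0, 0.06, 0],
    [0.8, 0, 0, 0.1, 0],
    [0.8, 0, 0, 0.15, 0],
    [0.8, 0, 0, 0.2, 0],
  ],
)

```text
clock: 16.8
tcp_pos: [0.5464, 0.0515, 0.241]
orientation: [1.0, 1.33, -1.0]
contact_force: [0.9, 0.1, -0.7]
grip_width: 0.0769
```

Run:
```python
from h import *
for n in ('scene','top'):
    p=cam(n);save(p,n+'10')
    C=cloud(p);print(near(C,(.546,.051),.03,.05,.1).mean(0), ball(C,(.547,.051),.012))
o=r.get_obs();print(o['tcp_pos'],o['contact_force'],o['grip_width'])
```

```text
[0.55609189 0.05592958 0.06852844] (array([0.547 , 0.051 , 0.0443]), 269, np.float64(0.0011))
[nan nan nan] (array([0.547, 0.051, 0.045]), 0, np.float64(nan))
[0.55097529 0.05271132 0.24669478] [ 1.21072564 -0.22676588  0.14481056] 0.07674803262570434<stdin>:4: RuntimeWarning: Mean of empty slice.
  ret = um.true_divide(
h.py:33: RuntimeWarning: Mean of empty slice.
  return s.x.round(4),len(P),np.abs(s.fun).mean().round(4)
  ret = ret.dtype.type(ret / rcount)
```

View pics/top10.png

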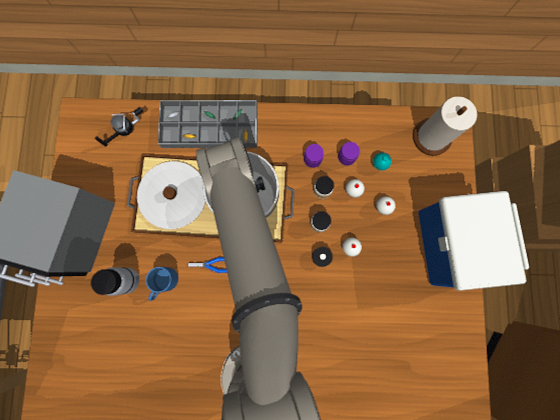

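Emit:
play_rows(
  plan=[
    [1, 0.004, -0.03, 0.02, 0],
    [1, 0.01, -0.075, 0.03, 0],
    [1, 0.02, -0.122, 0.03, 0],
    [1, 0.03, -0.17, 0.03, 0],
    [1, 0.04, -0.217, 0.02, 0],
    [1, 0.055, -0.263, 0.01, 0],
    [1, 0.07, -0.308, 0, 0],
    [1, 0.08, -0.35, -0.02, 0],
    [1, 0.08, -0.363, -0.06, 0],
    [1, 0.08, -0.363, -0.1, 0],
  ],
)

```text
clock: 17.9
tcp_pos: [0.6264, -0.3162, 0.1377]
orientation: [1.002, 1.325, -1.005]
contact_force: [-0.3, 0.6, -0.7]
grip_width: 0.0855
```

Emit:
play_rows(
  plan=[
    [1, 0, 0, 0, 0],
    [1, 0, 0, 0, 0],
    [1, 0, 0, 0, 0],
  ],
)

```text
clock: 18.2
tcp_pos: [0.6288, -0.3112, 0.1416]
orientation: [1.0, 1.325, -0.997]
contact_force: [0.7, -0.6, 0.8]
grip_width: 0.0855
```

Run:
```python
from h import *
p=cam('scene');C=cloud(p);save(p,'s11')
for xy in ((.57,-.418),(.627,-.314),(.428,-.302)): print(ball(C,xy))
o=r.get_obs();print(o['tcp_pos'],o['contact_force'],o['grip_width'])
```

```text
(array([ 0.5695, -0.4186,  0.033 ]), 357, np.float64(0.0016))
(array([ 0.6269, -0.3143,  0.0327]), 395, np.float64(0.0013))
(array([ 0.4259, -0.3024,  0.0328]), 320, np.float64(0.0016))
[ 0.62890066 -0.311321    0.14182161] [-0.4652923   0.04007465 -0.39920624] 0.08521556302537711
```

Emit:
play_rows(
  plan=[
    [1, -0.002, -0.001, -0.04, 0],
    [1, -0.002, -0.001, -0.08, 0],
    [1, -0.002, -0.001, -0.105, 0],
    [1, -0.002, -0.001, -0.1165, 0],
    [1, -0.002, -0.001, -0.1165, 0],
    [0.4, -0.002, -0.001, -0.1165, 0],
    [0, -0.002, -0.001, -0.1165, 0],
    [-0.2, -0.002, -0.001, -0.1165, 0],
    [-0.2, -0.002, -0.001, -0.1165, 0],
    [-0.2, -0.002, -0.001, -0.1165, 0],
  ],
)

```text
clock: 19.25
tcp_pos: [0.6268, -0.3131, 0.0249]
orientation: [1.0, 1.325, -0.998]
contact_force: [-1.0, 1.1, 6.5]
grip_width: 0.0618
```

Emit:
play_rows(
  plan=[
    [-0.2, 0, 0, 0, 0],
    [-0.2, 0, 0, 0.01, 0],
    [-0.2, 0, 0, 0.03, 0],
    [-0.2, 0, 0, 0.07, 0],
    [-0.2, 0, 0, 0.11, 0],
    [-0.2, 0, 0, 0.11, 0],
    [-0.2, 0, 0, 0.11, 0],
  ],
)

```text
clock: 19.95
tcp_pos: [0.6258, -0.313, 0.1344]
orientation: [1.0, 1.325, -0.999]
contact_force: [-0.4, 0.4, -1.1]
grip_width: 0.0616
```

Run:
```python
from h import *
p=cam('scene');cv2.imwrite('pics/s12.png',cv2.resize(p['pixels'][100:300,100:320],None,fx=3,fy=3));o=r.get_obs();print(o['tcp_pos'],o['contact_force'],o['grip_width'])
```

```text
[ 0.62479281 -0.31261758  0.13263975] [-0.35984135 -0.2468777  -0.86497138] 0.061446345686392206
```

View pics/s12.png

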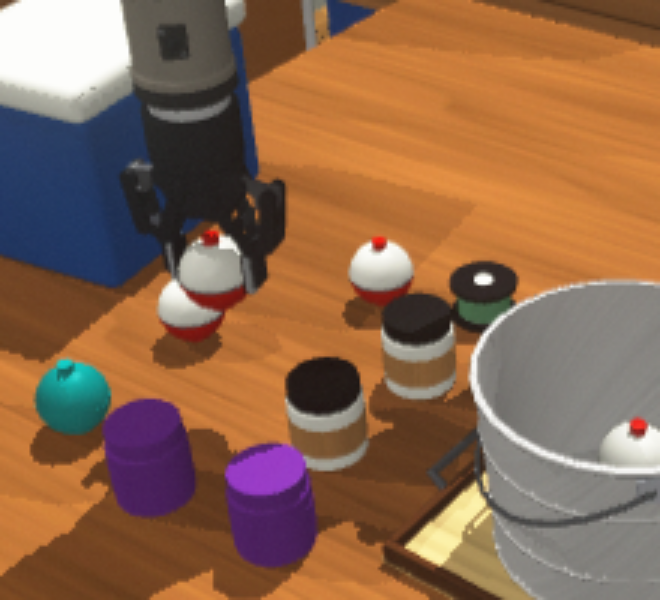

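Emit:
play_rows(
  plan=[
    [-0.2, 0, 0.01, 0.045, 0],
    [-0.2, 0, 0.04, 0.08, 0],
    [-0.2, 0, 0.08, 0.1, 0],
    [-0.2, 0.002, 0.128, 0.105, 0],
    [-0.2, 0.004, 0.177, 0.105, 0],
    [-0.2, 0.006, 0.226, 0.105, 0],
    [-0.2, 0.008, 0.275, 0.105, 0],
    [-0.2, 0.01, 0.32, 0.105, 0],
    [-0.2, 0.01, 0.365, 0.105, 0],
    [-0.2, 0.01, 0.39, 0.105, 0],
  ],
)

```text
clock: 21.0
tcp_pos: [0.6334, 0.0826, 0.2356]
orientation: [0.996, 1.335, -0.997]
contact_force: [0.2, -0.4, -1.4]
grip_width: 0.0613
```

Emit:
play_rows(
  plan=[
    [-0.2, 0, 0, 0, 0],
    [-0.2, 0, 0, 0, 0],
    [-0.2, 0, 0, -0.02, 0],
    [-0.2, 0, 0, -0.02, 0],
    [-0.2, 0, 0, -0.02, 0],
  ],
)

```text
clock: 21.5
tcp_pos: [0.6347, 0.0755, 0.2164]
orientation: [1.0, 1.329, -1.003]
contact_force: [0.5, -0.8, -0.8]
grip_width: 0.0611
```

Run:
```python
from h import *
p=cam('scene');cv2.imwrite('pics/s13.png',cv2.resize(p['pixels'][100:300,200:420],None,fx=3,fy=3));o=r.get_obs();print(o['tcp_pos'],o['contact_force'],o['grip_width'])
```

```text
[0.63515968 0.07600165 0.21713718] [ 0.59115205 -0.19815792 -0.04912464] 0.06117362646874235
```

View pics/s13.png

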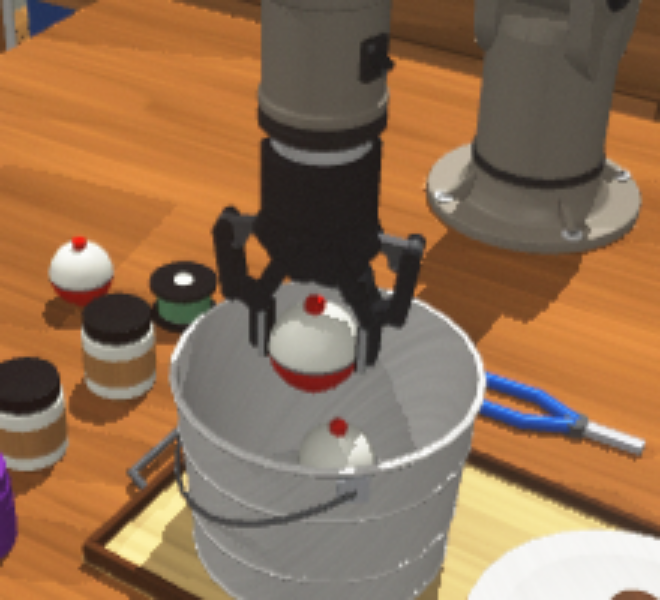

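Emit:
play_rows(
  plan=[
    [-0.2, 0.003, 0, -0.03, 0],
    [-0.2, 0.003, 0, -0.06, 0],
    [-0.2, 0.003, 0, -0.09, 0],
    [-0.2, 0.003, 0, -0.12, 0],
    [-0.2, 0.003, 0, -0.14, 0],
    [-0.2, 0.003, 0, -0.155, 0],
    [-0.2, 0.003, 0, -0.167, 0],
    [-0.2, 0.003, 0, -0.172, 0],
    [-0.2, 0.003, 0, -0.172, 0],
    [-0.2, 0.003, 0, -0.172, 0],
  ],
)

```text
clock: 22.55
tcp_pos: [0.6387, 0.0776, 0.046]
orientation: [1.001, 1.328, -0.999]
contact_force: [0.5, 0.4, -1.8]
grip_width: 0.0617
```

Emit:
play_rows(
  plan=[
    [-0.2, 0, 0, -0.004, 0],
    [-0.2, 0, 0, -0.007, 0],
    [-0.2, 0, 0, -0.007, 0],
    [0.6, 0, 0, -0.007, 0],
    [0.8, 0, 0, -0.007, 0],
    [0.8, 0, 0, -0.007, 0],
    [0.8, 0, 0, -0.007, 0],
    [0.8, 0, 0, 0.003, 0],
    [0.8, 0, 0, 0.02, 0],
    [0.8, 0, 0, 0.05, 0],
  ],
)

```text
clock: 23.55
tcp_pos: [0.637, 0.0772, 0.0953]
orientation: [0.998, 1.331, -1.002]
contact_force: [-0.7, -0.2, 0.2]
grip_width: 0.0769
```

Emit:
play_rows(
  plan=[
    [0.8, 0, 0, 0.05, 0],
    [0.8, 0, 0, 0.1, 0],
    [0.8, 0, 0, 0.15, 0],
    [1, 0, 0, 0.17, 0],
    [1, 0, -0.04, 0.19, 0],
    [1, -0.01, -0.085, 0.19, 0],
    [1, -0.02, -0.13, 0.19, 0],
    [1, -0.03, -0.175, 0.19, 0],
    [1, -0.04, -0.22, 0.19, 0],
    [1, -0.04, -0.22, 0.19, 0],
  ],
)

```text
clock: 24.55
tcp_pos: [0.5959, -0.1518, 0.2867]
orientation: [1.005, 1.321, -1.011]
contact_force: [0.9, 0.0, 0.5]
grip_width: 0.0854
```

Run:
```python
from h import *
p=cam('scene');save(p,'s14');C=cloud(p);o=r.get_obs();print(o['tcp_pos'],o['contact_force'],o['grip_width'])
for xy in ((.546,.051),(.637,.077)):print(ball(C,xy,.012))
for xy in ((.57,-.418),(.428,-.302)): print(ball(C,xy))
```

```text
[ 0.59692542 -0.14730092  0.28669369] [ 0.1180913   2.40462205 -0.12871349] 0.0852442862610158
(array([0.5474, 0.0511, 0.0445]), 263, np.float64(0.0011))
(array([0.637, 0.077, 0.045]), 0, np.float64(nan))
(array([ 0.569 , -0.4188,  0.0329]), 348, np.float64(0.0014))
(array([ 0.4263, -0.3022,  0.0329]), 317, np.float64(0.0016))h.py:33: RuntimeWarning: Mean of empty slice.
  return s.x.round(4),len(P),np.abs(s.fun).mean().round(4)
  ret = ret.dtype.type(ret / rcount)
```

View pics/s14.png

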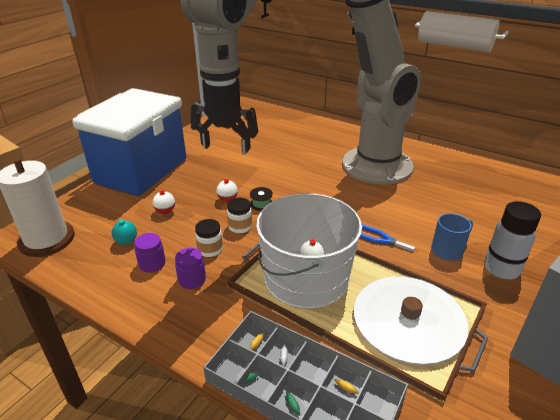

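Emit:
play_rows(
  plan=[
    [1, -0.003, -0.03, 0, 0.14],
    [1, -0.006, -0.06, 0, 0.28],
    [1, -0.01, -0.09, 0, 0.42],
    [1, -0.013, -0.12, 0, 0.56],
    [1, -0.016, -0.15, -0.01, 0.7],
    [1, -0.019, -0.18, -0.03, 0.84],
    [1, -0.022, -0.21, -0.05, 0.98],
    [1, -0.025, -0.24, -0.07, 1.12],
    [1, -0.028, -0.268, -0.1, 1.26],
    [1, -0.028, -0.268, -0.13, 1.4],
  ],
)

```text
clock: 25.6
tcp_pos: [0.5693, -0.4154, 0.1554]
orientation: [-0.089, 1.568, 0.084]
contact_force: [-1.0, 0.3, -0.9]
grip_width: 0.0856
```

Emit:
play_rows(
  plan=[
    [1, 0, 0, 0, 0.14],
    [1, 0, 0, 0, 0.17],
    [1, 0, 0, 0, 0.17],
    [1, 0, 0, 0, 0.17],
  ],
)

```text
clock: 26.0
tcp_pos: [0.5712, -0.4101, 0.1568]
orientation: [-0.219, 1.558, 0.217]
contact_force: [1.1, -0.6, -0.5]
grip_width: 0.0855
```

Run:
```python
from h import *
from scipy.spatial.transform import Rotation as Ro
p=cam('top');save(p,'t15');cv2.imwrite('pics/t15c.png',cv2.resize(p['pixels'][130:250,120:300],None,fx=4,fy=4));C=cloud(p)
for xy in ((.546,.052),(.637,.079)):print(ball(C,xy,.012))
P=near(C,(.59,.065),.15,.163,.182);print(circ(P[:,:2]))
p=cam('scene')
cv2.imwrite('pics/s15.png',cv2.resize(p['pixels'][100:300,100:320],None,fx=3,fy=3))
o=r.get_obs();print(o['tcp_pos'],Ro.from_rotvec(o['orientation']).as_matrix()[:,2],o['joints'])
```

```text
(array([0.5478, 0.0557, 0.0447]), 218, np.float64(0.0011))
(array([0.6384, 0.0809, 0.0444]), 223, np.float64(0.0013))
(array([0.59076487, 0.06565286]), np.float64(0.11153229362146468))
[ 0.57077201 -0.41032968  0.15636131] [0.96135389 0.27531357 0.00106485] [ 0.88954855  0.65757301 -0.53961328  1.52573099  0.36885094  1.05916797
  0.53935437]
```

View pics/t15c.png

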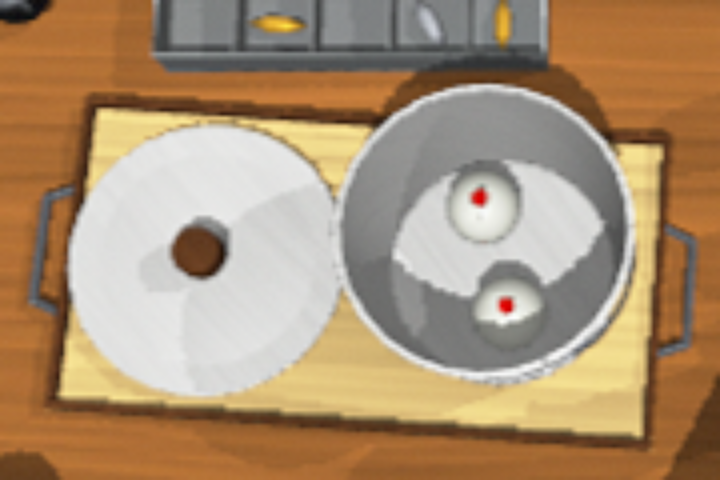

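View pics/s15.png

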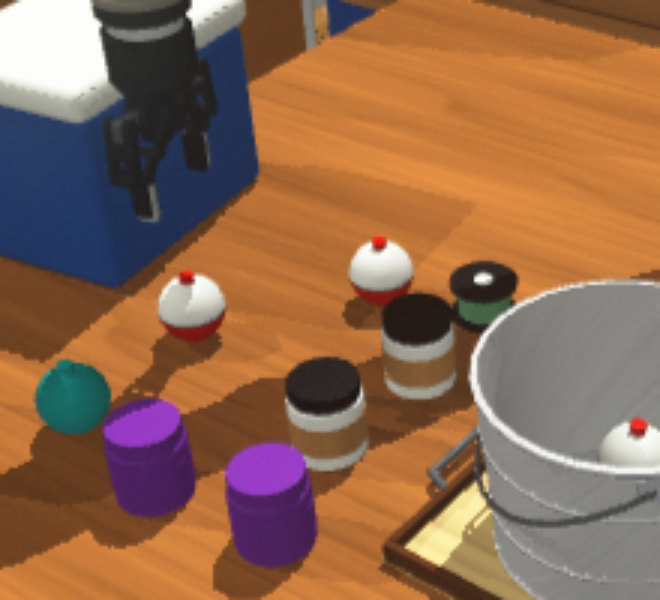

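Emit:
play_rows(
  plan=[
    [1, -0.0015, -0.006, -0.04, 0],
    [1, -0.0015, -0.006, -0.08, 0],
    [1, -0.0015, -0.006, -0.115, 0],
    [1, -0.0015, -0.006, -0.131, 0],
    [1, -0.0015, -0.006, -0.131, 0],
    [0.4, -0.0015, -0.006, -0.131, 0],
    [0, -0.0015, -0.006, -0.131, 0],
    [-0.2, -0.0015, -0.006, -0.131, 0],
    [-0.2, -0.0015, -0.006, -0.131, 0],
    [-0.2, -0.0015, -0.006, -0.131, 0],
  ],
)

```text
clock: 27.1
tcp_pos: [0.5703, -0.4175, 0.0269]
orientation: [-0.222, 1.556, 0.217]
contact_force: [-0.1, -0.3, 8.1]
grip_width: 0.0612
```

Emit:
play_rows(
  plan=[
    [-0.2, 0, 0, 0, 0],
    [-0.2, 0, 0, 0.01, 0],
    [-0.2, 0, 0, 0.03, 0],
    [-0.2, 0, 0, 0.07, 0],
    [-0.2, 0, 0, 0.12, 0],
    [-0.2, 0, 0, 0.15, 0],
    [-0.2, 0, 0, 0.15, 0],
    [-0.2, 0, 0, 0.15, 0],
  ],
)

```text
clock: 27.9
tcp_pos: [0.5689, -0.4168, 0.1764]
orientation: [-0.221, 1.558, 0.218]
contact_force: [-0.1, 0.6, -0.5]
grip_width: 0.0615
```

Run:
```python
from h import *
p=cam('scene');cv2.imwrite('pics/s16.png',cv2.resize(p['pixels'][80:280,80:300],None,fx=3,fy=3));o=r.get_obs();print(o['tcp_pos'],o['contact_force'],o['grip_width'])
```

```text
[ 0.56805696 -0.41649506  0.17456865] [ 0.04404452  0.64429467 -0.83569175] 0.06138685707048217
```

View pics/s16.png

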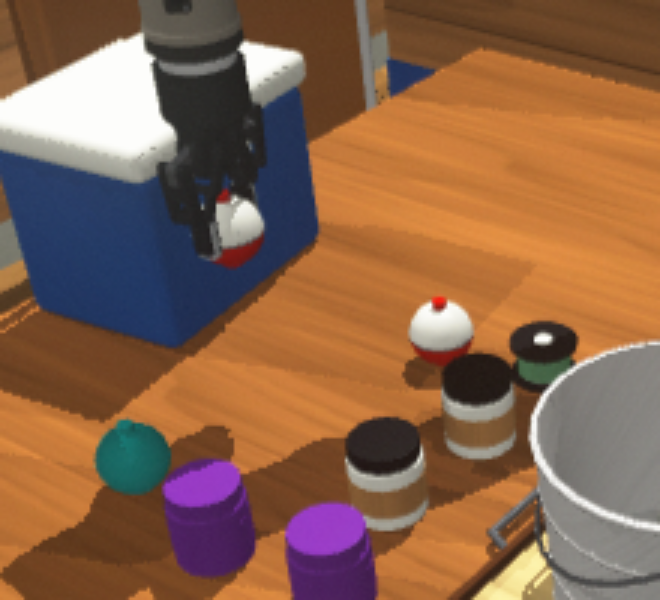

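Emit:
play_rows(
  plan=[
    [-0.2, 0.002, 0.03, 0.03, 0],
    [-0.2, 0.005, 0.07, 0.05, 0],
    [-0.2, 0.01, 0.118, 0.065, 0],
    [-0.2, 0.015, 0.167, 0.065, 0],
    [-0.2, 0.02, 0.216, 0.065, 0],
    [-0.2, 0.025, 0.265, 0.065, 0],
    [-0.2, 0.03, 0.314, 0.065, 0],
    [-0.2, 0.034, 0.36, 0.065, 0],
    [-0.2, 0.036, 0.405, 0.065, 0],
    [-0.2, 0.036, 0.435, 0.065, 0],
  ],
)

```text
clock: 28.95
tcp_pos: [0.6033, 0.0226, 0.2379]
orientation: [-0.221, 1.562, 0.224]
contact_force: [-0.7, -0.1, -1.1]
grip_width: 0.0615
```

Emit:
play_rows(
  plan=[
    [-0.2, 0, 0, 0, 0],
    [-0.2, 0, 0, 0, 0],
    [-0.2, 0, 0, -0.02, 0],
    [-0.2, 0, 0, -0.02, 0],
    [-0.2, 0, 0, -0.02, 0],
  ],
)

```text
clock: 29.45
tcp_pos: [0.6041, 0.0166, 0.2184]
orientation: [-0.218, 1.562, 0.218]
contact_force: [0.0, 0.2, 0.5]
grip_width: 0.061
```

Run:
```python
from h import *
p=cam('scene');cv2.imwrite('pics/s17.png',cv2.resize(p['pixels'][100:300,200:420],None,fx=3,fy=3));o=r.get_obs();print(o['tcp_pos'],o['contact_force'],o['grip_width'],o['joints'])
```

```text
[0.60457083 0.01711108 0.21913335] [-0.32244635  0.94049122  0.01539816] 0.06146680435599287 [ 0.37663618  0.46604586 -0.67871854  1.71466552  0.32615485  1.07731307
 -0.1287015 ]
```

View pics/s17.png

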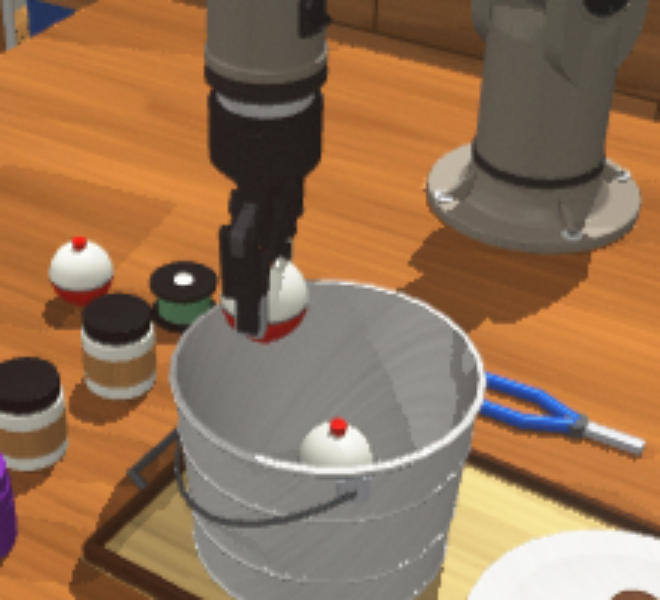

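Emit:
play_rows(
  plan=[
    [-0.2, 0, 0.001, -0.03, 0],
    [-0.2, 0, 0.001, -0.06, 0],
    [-0.2, 0, 0.001, -0.09, 0],
    [-0.2, 0, 0.001, -0.11, 0],
    [-0.2, 0, 0.001, -0.125, 0],
    [-0.2, 0, 0.001, -0.14, 0],
    [-0.2, 0, 0.001, -0.15, 0],
    [-0.2, 0, 0.001, -0.155, 0],
    [-0.2, 0, 0.001, -0.155, 0],
  ],
)

```text
clock: 30.4
tcp_pos: [0.6045, 0.0194, 0.0638]
orientation: [-0.22, 1.56, 0.22]
contact_force: [0.2, -0.1, -0.7]
grip_width: 0.0616
```

Emit:
play_rows(
  plan=[
    [-0.2, 0, 0, -0.008, 0],
    [-0.2, 0, 0, -0.015, 0],
    [-0.2, 0, 0, -0.02, 0],
    [-0.2, 0, 0, -0.023, 0],
    [-0.2, 0, 0, -0.0245, 0],
    [-0.2, 0, 0, -0.0245, 0],
    [-0.2, 0, 0, -0.0245, 0],
  ],
)

```text
clock: 31.1
tcp_pos: [0.6047, 0.0195, 0.0398]
orientation: [-0.22, 1.559, 0.22]
contact_force: [0.2, -0.5, -1.2]
grip_width: 0.0615
```

Emit:
play_rows(
  plan=[
    [0.5, 0, 0, 0, 0],
    [0.7, 0, 0, 0, 0],
    [0.7, 0, 0, 0, 0],
    [0.7, 0, 0, 0, 0],
    [0.7, 0, 0, 0.01, 0],
    [0.7, 0, 0, 0.025, 0],
    [0.7, 0, 0, 0.05, 0],
    [0.7, 0, 0, 0.09, 0],
    [0.7, 0, 0, 0.14, 0],
    [0.7, 0, 0, 0.19, 0],
  ],
)

```text
clock: 32.1
tcp_pos: [0.6041, 0.0197, 0.2327]
orientation: [-0.22, 1.559, 0.22]
contact_force: [0.5, 0.3, 0.1]
grip_width: 0.0724
```

Emit:
play_rows(
  plan=[
    [1, 0, 0, 0.04, 0],
    [1, -0.025, -0.04, 0.05, 0],
    [1, -0.05, -0.08, 0.05, 0],
    [1, -0.075, -0.12, 0.05, 0],
    [1, -0.1, -0.16, 0.05, 0],
    [1, -0.125, -0.2, 0.04, 0],
    [1, -0.15, -0.24, 0.02, 0],
    [1, -0.17, -0.28, -0.01, 0],
    [1, -0.178, -0.32, -0.05, 0],
    [1, -0.178, -0.32, -0.09, 0],
  ],
)

```text
clock: 33.1
tcp_pos: [0.4262, -0.3065, 0.1414]
orientation: [-0.219, 1.557, 0.209]
contact_force: [1.4, -1.0, -0.1]
grip_width: 0.0853
```

Emit:
play_rows(
  plan=[
    [1, 0, 0, 0, 0],
    [1, 0, 0, 0, 0],
    [1, 0, 0, 0, 0],
  ],
)

```text
clock: 33.4
tcp_pos: [0.4288, -0.3, 0.1424]
orientation: [-0.223, 1.556, 0.22]
contact_force: [0.4, 0.3, 0.8]
grip_width: 0.0857
```

Run:
```python
from h import *
p=cam('top');save(p,'t18');C=cloud(p)
for xy in ((.546,.054),(.637,.08),(.605,.02)):print(ball(C,xy,.012))
p=cam('scene');C=cloud(p);print(ball(C,(.428,-.302)))
save(p,'s18')
o=r.get_obs();print(o['tcp_pos'],o['contact_force'],o['joints'])
```

```text
(array([0.5485, 0.0547, 0.0451]), 251, np.float64(0.0024))
(array([0.6382, 0.0808, 0.0444]), 235, np.float64(0.0018))
(array([0.6048, 0.0233, 0.045 ]), 257, np.float64(0.0023))
(array([ 0.4261, -0.3024,  0.0329]), 312, np.float64(0.0015))
[ 0.42852135 -0.30022421  0.14221237] [ 0.36829666 -0.79068393  0.36606465] [ 0.94064958  0.40226198 -0.54951206  1.98073843  0.28203985  0.82844752
  0.51684405]
```

View pics/t18.png

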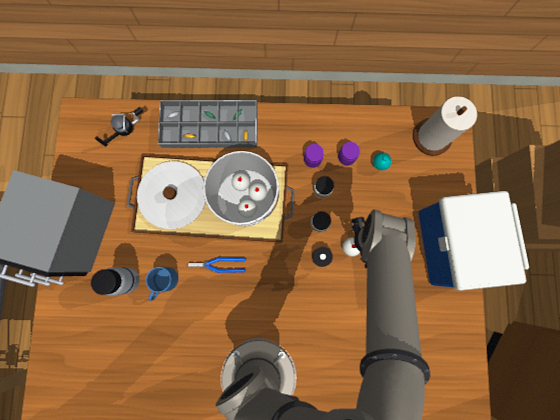

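View pics/s18.png

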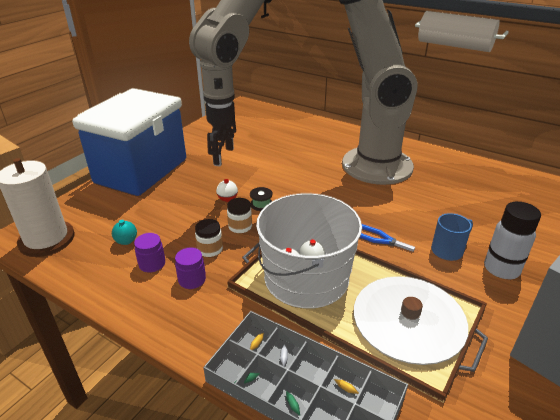

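Emit:
play_rows(
  plan=[
    [1, -0.002, 0, -0.04, 0],
    [1, -0.002, 0, -0.08, 0],
    [1, -0.002, 0, -0.105, 0],
    [1, -0.002, 0, -0.1165, 0],
    [1, -0.002, 0, -0.1165, 0],
    [0.4, -0.002, 0, -0.1165, 0],
    [0, -0.002, 0, -0.1165, 0],
    [-0.2, -0.002, 0, -0.1165, 0],
    [-0.2, -0.002, 0, -0.1165, 0],
    [-0.2, -0.002, 0, -0.1165, 0],
  ],
)

```text
clock: 34.5
tcp_pos: [0.4259, -0.3013, 0.0252]
orientation: [-0.221, 1.557, 0.218]
contact_force: [-1.8, 0.1, 6.3]
grip_width: 0.0616
```

Emit:
play_rows(
  plan=[
    [-0.2, 0, 0, 0, 0],
    [-0.2, 0, 0, 0.01, 0],
    [-0.2, 0, 0, 0.03, 0],
    [-0.2, 0, 0, 0.07, 0],
    [-0.2, 0, 0, 0.12, 0],
    [-0.2, 0, 0, 0.17, 0],
    [-0.2, 0, 0, 0.21, 0],
    [-0.2, 0, 0, 0.22, 0],
    [-0.2, 0, 0, 0.22, 0],
  ],
)

```text
clock: 35.4
tcp_pos: [0.4254, -0.3011, 0.2459]
orientation: [-0.223, 1.556, 0.216]
contact_force: [-0.7, -0.2, -1.4]
grip_width: 0.0613
```

Run:
```python
from h import *
p=cam('scene');cv2.imwrite('pics/s19.png',cv2.resize(p['pixels'][60:260,100:320],None,fx=3,fy=3));o=r.get_obs();print(o['tcp_pos'],o['contact_force'],o['grip_width'])
```

```text
[ 0.42434382 -0.30063073  0.24376267] [-0.57447609  0.2700925  -0.16086936] 0.061579232508279624
```

View pics/s19.png

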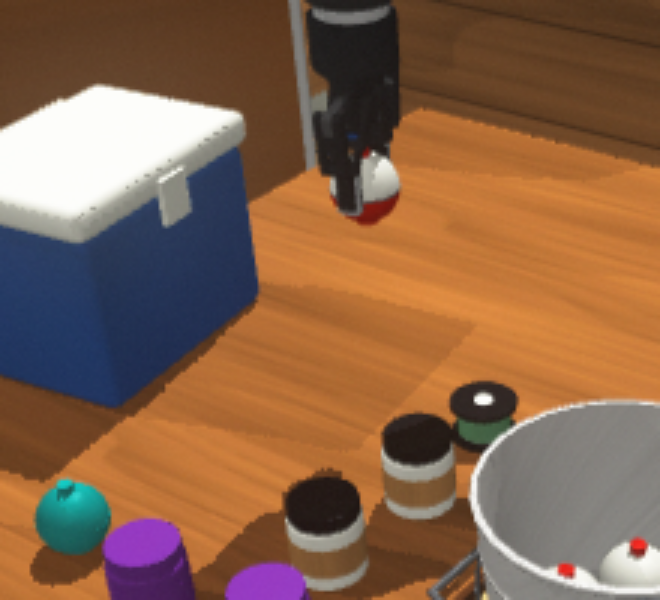

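Emit:
play_rows(
  plan=[
    [-0.2, 0.008, 0.022, 0, 0],
    [-0.2, 0.024, 0.065, 0, 0],
    [-0.2, 0.041, 0.11, 0, 0],
    [-0.2, 0.058, 0.155, 0, 0],
    [-0.2, 0.075, 0.2, 0, 0],
    [-0.2, 0.092, 0.245, 0, 0],
    [-0.2, 0.109, 0.29, 0, 0],
    [-0.2, 0.126, 0.335, 0, 0],
    [-0.2, 0.142, 0.38, 0, 0],
    [-0.2, 0.154, 0.411, 0, 0],
  ],
)

```text
clock: 36.45
tcp_pos: [0.5775, 0.1141, 0.2409]
orientation: [-0.221, 1.563, 0.224]
contact_force: [0.0, -0.1, -0.5]
grip_width: 0.0613
```

Emit:
play_rows(
  plan=[
    [-0.2, 0, 0, 0, 0],
    [-0.2, 0, 0, 0, 0],
    [-0.2, 0, 0, -0.02, 0],
    [-0.2, 0, 0, -0.02, 0],
    [-0.2, 0, 0, -0.02, 0],
  ],
)

```text
clock: 36.95
tcp_pos: [0.5778, 0.1086, 0.2223]
orientation: [-0.219, 1.562, 0.218]
contact_force: [0.7, -0.2, -0.4]
grip_width: 0.0615
```

Run:
```python
from h import *
p=cam('scene');cv2.imwrite('pics/s20.png',cv2.resize(p['pixels'][100:300,200:420],None,fx=3,fy=3));o=r.get_obs();print(o['tcp_pos'],o['contact_force'],o['grip_width'],o['joints'])
```

```text
[0.57833966 0.10914761 0.22303751] [ 0.51341509 -0.62155006 -0.79645042] 0.06127068292440765 [ 0.26960704  0.44957896 -0.73913774  1.74643548  0.3389396   1.07835493
 -0.30479525]
```

View pics/s20.png

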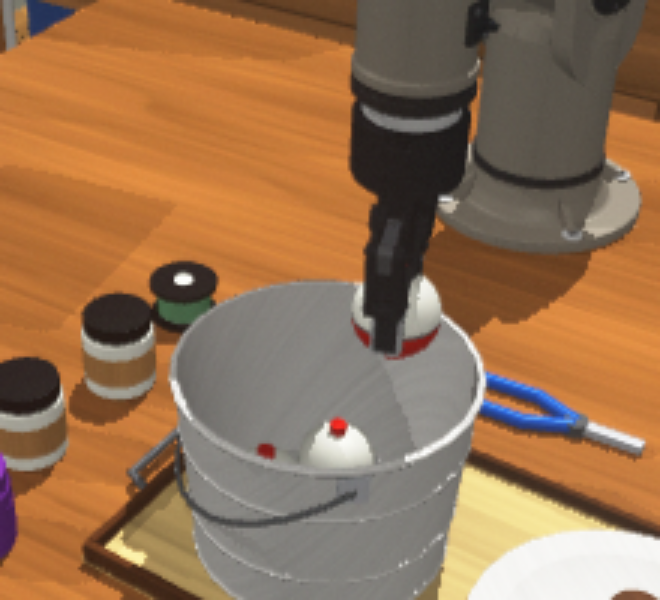

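Emit:
play_rows(
  plan=[
    [-0.2, 0.002, 0.002, -0.03, 0],
    [-0.2, 0.002, 0.002, -0.06, 0],
    [-0.2, 0.002, 0.002, -0.09, 0],
    [-0.2, 0.002, 0.002, -0.11, 0],
    [-0.2, 0.002, 0.002, -0.125, 0],
    [-0.2, 0.002, 0.002, -0.135, 0],
    [-0.2, 0.002, 0.002, -0.14, 0],
    [-0.2, 0.002, 0.002, -0.14, 0],
    [-0.2, 0.002, 0.002, -0.14, 0],
  ],
)

```text
clock: 37.9
tcp_pos: [0.5812, 0.1127, 0.084]
orientation: [-0.22, 1.558, 0.22]
contact_force: [-0.3, 0.3, -0.2]
grip_width: 0.0614
```

Emit:
play_rows(
  plan=[
    [-0.2, 0, 0, -0.008, 0],
    [-0.2, 0, 0, -0.016, 0],
    [-0.2, 0, 0, -0.024, 0],
    [-0.2, 0, 0, -0.032, 0],
    [-0.2, 0, 0, -0.038, 0],
    [-0.2, 0, 0, -0.042, 0],
    [-0.2, 0, 0, -0.0445, 0],
    [-0.2, 0, 0, -0.0445, 0],
  ],
)

```text
clock: 38.7
tcp_pos: [0.5804, 0.1124, 0.0383]
orientation: [-0.22, 1.56, 0.22]
contact_force: [-0.3, 0.6, -0.3]
grip_width: 0.0615
```

Release; then lift and head for the lid (jaw stays at 16°).

Emit:
play_rows(
  plan=[
    [0.5, 0, 0, 0, 0],
    [0.7, 0, 0, 0, 0],
    [0.7, 0, 0, 0, 0],
    [0.7, 0, 0, 0, 0],
    [0.7, 0, 0, 0.01, 0],
    [0.7, 0, 0, 0.025, 0],
    [0.7, 0, 0, 0.05, 0],
    [0.7, 0, 0, 0.09, 0],
    [0.7, 0, 0, 0.14, 0],
    [0.7, 0, 0, 0.19, 0],
  ],
)

```text
clock: 39.7
tcp_pos: [0.5801, 0.1127, 0.2316]
orientation: [-0.22, 1.559, 0.221]
contact_force: [0.2, -0.6, -0.0]
grip_width: 0.0726
```

Emit:
play_rows(
  plan=[
    [1, 0, 0, 0.03, 0],
    [1, -0.03, -0.04, 0.03, 0],
    [1, -0.06, -0.08, 0.03, 0],
    [1, -0.09, -0.12, 0.03, 0],
    [1, -0.12, -0.16, 0.03, 0],
    [1, -0.12, -0.2, 0.03, 0],
    [1, -0.12, -0.24, 0.03, 0],
    [1, -0.12, -0.26, 0.03, 0],
    [1, -0.12, -0.26, 0.03, 0],
  ],
)

```text
clock: 40.6
tcp_pos: [0.4601, -0.1508, 0.2596]
orientation: [-0.217, 1.559, 0.214]
contact_force: [-1.0, 0.1, -0.3]
grip_width: 0.0852
```

Run:
```python
from h import *
o=r.get_obs();print(o['tcp_pos'],o['clock'])
for n in ('top','scene'):
    p=cam(n);save(p,n+'21');C=cloud(p)
    if n=='top':
        cv2.imwrite('pics/t21c.png',cv2.resize(p['pixels'][130:250,120:300],None,fx=4,fy=4))
        for xy in ((.546,.054),(.637,.08),(.605,.02),(.58,.114)):print(ball(C,xy,.012))
    P=near(C,(.59,.065),.13,.163,.182);print(n,'rim',circ(P[:,:2]))
    P=near(C,(.593,.315),.06,.058,.07)
    print('knob',len(P),cv2.minEnclosingCircle((P[:,:2]*1000).astype(np.float32)),P[:,2].mean())
    for xy in ((.508,-.192),(.629,-.202)): print(n,'jar',captop(C,xy))
```

```text
[ 0.46008358 -0.15083852  0.2596249 ] 40.6
(array([0.5487, 0.0555, 0.0451]), 270, np.float64(0.0028))
(array([0.6378, 0.0806, 0.0447]), 252, np.float64(0.0027))
(array([0.6042, 0.0234, 0.0449]), 252, np.float64(0.0024))
(array([0.5811, 0.1153, 0.045 ]), 258, np.float64(0.003))
top rim (array([0.59081347, 0.06572656]), np.float64(0.11152512599165937))
knob 117 ((591.9227294921875, 317.4306335449219), 21.285472869873047) 0.06346943830723606
top jar (array([0., 0.]), 0.0, np.float64(nan))
top jar (array([ 627.3, -201.5]), 30.8, np.float64(0.075))
scene rim (array([0.59305654, 0.06282004]), np.float64(0.11129467218781375))
knob 252 ((593.1994018554688, 314.4947509765625), 21.17392921447754) 0.06312264157024307
scene jar (array([ 509.5, -195.9]), 33.1, np.float64(0.075))
scene jar (array([ 626. , -203.7]), 33.3, np.float64(0.075))h.py:35: RuntimeWarning: Mean of empty slice.
  P=near(C,xy,rad,lo,hi);h,_=cv2.minEnclosingCircle((P[:,:2]*1000).astype(np.float32));return np.array(h).round(1),round(_,1),P[:,2].mean().round(3)
  ret = ret.dtype.type(ret / rcount)
```

View pics/top21.png

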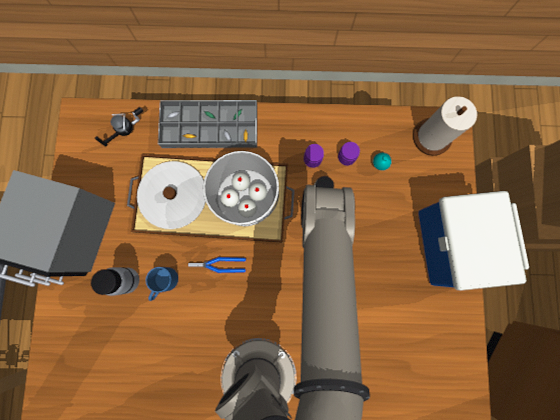

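Emit:
play_rows(
  plan=[
    [1, 0.013, 0.047, 0, 0],
    [1, 0.027, 0.094, 0, 0],
    [1, 0.04, 0.141, 0, 0],
    [1, 0.053, 0.188, 0, 0],
    [1, 0.067, 0.235, 0, 0],
    [1, 0.08, 0.282, 0, 0],
    [1, 0.093, 0.329, 0, 0],
    [1, 0.107, 0.376, 0, 0],
    [1, 0.12, 0.423, 0, 0],
    [1, 0.132, 0.465, 0, 0],
  ],
  force=60,
)

```text
clock: 41.7
tcp_pos: [0.5911, 0.3221, 0.2594]
orientation: [-0.221, 1.559, 0.224]
contact_force: [0.5, -0.6, -0.4]
grip_width: 0.0852
```

Emit:
play_rows(
  plan=[
    [1, 0, 0, -0.03, 0],
    [1, 0, 0, -0.07, 0],
    [1, 0, 0, -0.11, 0],
    [1, 0, 0, -0.14, 0],
    [1, 0, 0, -0.14, 0],
    [1, 0, 0, -0.14, 0],
  ],
)

```text
clock: 42.3
tcp_pos: [0.5919, 0.3191, 0.1198]
orientation: [-0.22, 1.559, 0.222]
contact_force: [0.4, -0.2, 0.5]
grip_width: 0.0854
```

Run:
```python
from h import *
p=cam('scene');C=cloud(p)
P=near(C,(.593,.315),.03,.058,.07)
print('knob',len(P),cv2.minEnclosingCircle((P[:,:2]*1000).astype(np.float32)))
o=r.get_obs();print(o['tcp_pos'],o['joints'])
```

```text
knob 241 ((593.8836059570312, 314.4504089355469), 20.77260398864746)
[0.59270424 0.31939516 0.12094152] [-0.1102142   0.69772148 -0.70615185  1.62201779  0.51327962  1.0122831
 -0.69664899]
```

Emit:
play_rows(
  plan=[
    [1, 0, -0.003, -0.03, 0],
    [1, 0, -0.003, -0.055, 0],
    [1, 0, -0.003, -0.073, 0],
    [1, 0, -0.003, -0.073, 0],
    [0, 0, -0.003, -0.073, 0],
    [-1, 0, -0.003, -0.073, 0],
    [-1, 0, -0.003, -0.073, 0],
    [-1, 0, -0.003, -0.073, 0],
    [-1, 0, -0.003, -0.073, 0],
    [-1, 0, -0.003, -0.073, 0],
  ],
)

```text
clock: 43.35
tcp_pos: [0.5934, 0.3152, 0.0474]
orientation: [-0.219, 1.557, 0.22]
contact_force: [-1.4, -1.3, 6.6]
grip_width: 0.0402
```

Run:
```python
from h import *
p=cam('scene');C=cloud(p);save(p,'s22')
m=near(C,(.593,.315),.1,.02,.04);print(m.mean(0))
o=r.get_obs();print(o['tcp_pos'],o['contact_force'],o['grip_width'])
```

```text
[0.60642538 0.32019927 0.0265672 ]
[0.59339159 0.315179   0.0474195 ] [-0.93508753 -0.09480911  5.13270406] 0.04058403415121149
```

Emit:
play_rows(
  plan=[
    [-1, 0, 0, 0.02, 0],
    [-1, 0, 0, 0.06, 0],
    [-1, 0, 0, 0.11, 0],
    [-1, 0, 0, 0.16, 0],
    [-1, 0, 0, 0.2, 0],
    [-1, 0, -0.04, 0.2, 0],
    [-1, 0, -0.08, 0.2, 0],
    [-1, 0, -0.12, 0.2, 0],
    [-1, 0, -0.16, 0.2, 0],
    [-1, 0, -0.2, 0.2, 0],
  ],
)

```text
clock: 44.4
tcp_pos: [0.5918, 0.1128, 0.2466]
orientation: [-0.221, 1.559, 0.22]
contact_force: [0.5, 0.3, -3.2]
grip_width: 0.0405
```

Emit:
play_rows(
  plan=[
    [-1, 0, -0.025, 0, 0],
    [-1, -0.0005, -0.045, 0, 0],
    [-1, -0.0005, -0.052, 0, 0],
    [-1, -0.0005, -0.052, -0.01, 0],
    [-1, -0.0005, -0.052, -0.015, 0],
    [-1, -0.0005, -0.052, -0.015, 0],
    [-1, -0.0005, -0.052, -0.015, 0],
  ],
)

```text
clock: 45.1
tcp_pos: [0.5917, 0.064, 0.2303]
orientation: [-0.221, 1.56, 0.222]
contact_force: [0.7, 0.1, -3.1]
grip_width: 0.0404
```

Run:
```python
from h import *
p=cam('scene');C=cloud(p);save(p,'s23');cv2.imwrite('pics/s23c.png',cv2.resize(p['pixels'][140:320,220:400],None,fx=3,fy=3))
P=near(C,(.593,.064),.13,.195,.225);P=P[np.hypot(P[:,0]-.593,P[:,1]-.064)>.04]
print(len(P),P.min(0),P.max(0),(P.min(0)+P.max(0))/2,cv2.minEnclosingCircle((P[:,:2]*1000).astype(np.float32)))
print(np.linalg.lstsq(np.c_[P[:,:2]-[.593,.064],np.ones(len(P))],P[:,2],rcond=None)[0])
o=r.get_obs();print(o['tcp_pos'],o['contact_force'],o['grip_width'])
```

```text
4845 [ 0.47371    -0.05503895  0.2009883 ] [0.71153872 0.18230314 0.21437842] [0.59262436 0.06363209 0.20768336] ((591.466552734375, 63.61609649658203), 120.10706329345703)
[-0.00579234 -0.00200316  0.20882299]
[0.59192932 0.06376329 0.23059388] [ 4.84728950e-04  9.26000119e-01 -3.49123024e+00] 0.04038715894262537
```

View pics/s23c.png

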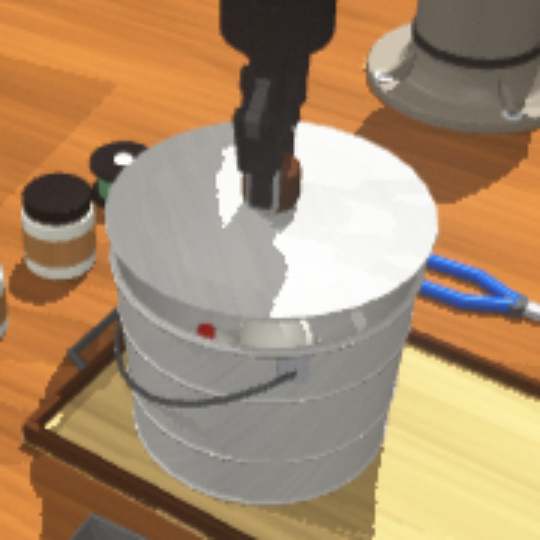

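Emit:
play_rows(
  plan=[
    [-1, 0, -0.0005, -0.008, 0],
    [-1, 0, -0.0005, -0.016, 0],
    [-1, 0, -0.0005, -0.022, 0],
    [-1, 0, -0.0005, -0.027, 0],
    [-1, 0, -0.0005, -0.0295, 0],
    [-1, 0, -0.0005, -0.0295, 0],
    [-1, 0, -0.0005, -0.0295, 0],
  ],
)

```text
clock: 45.85
tcp_pos: [0.5922, 0.062, 0.2012]
orientation: [-0.22, 1.559, 0.22]
contact_force: [-0.0, 0.6, -3.8]
grip_width: 0.0401
```

Still hanging about a millimetre off; lower slightly more, then release.

Emit:
play_rows(
  plan=[
    [-1, 0, 0.001, -0.001, 0],
    [-1, 0, 0.001, -0.001, 0],
    [-1, 0, 0.001, -0.001, 0],
  ],
)

```text
clock: 46.15
tcp_pos: [0.5924, 0.0625, 0.2006]
orientation: [-0.22, 1.559, 0.219]
contact_force: [-1.8, -2.2, 3.6]
grip_width: 0.0403
```

Emit:
play_rows(
  plan=[
    [0, 0, 0, 0, 0],
    [1, 0, 0, 0, 0],
    [1, 0, 0, 0, 0],
    [1, 0, 0, 0.005, 0],
    [1, 0, 0, 0.03, 0],
    [1, 0, 0, 0.07, 0],
    [1, 0, -0.03, 0.1, 0],
    [1, 0, -0.08, 0.1, 0],
    [1, 0, -0.13, 0.1, 0],
    [1, 0, -0.18, 0.1, 0],
  ],
)

```text
clock: 47.15
tcp_pos: [0.5921, -0.1186, 0.3011]
orientation: [-0.221, 1.558, 0.22]
contact_force: [0.3, -0.2, -0.4]
grip_width: 0.0854
```

Run:
```python
from h import *
for n in ('scene','top'):
    p=cam(n);C=cloud(p);save(p,n+'24')
    P=near(C,(.593,.064),.13,.17,.195);P=P[np.hypot(P[:,0]-.593,P[:,1]-.064)>.03]
    print(len(P),(P.min(0)+P.max(0))/2,P[:,2].mean())
    print(np.linalg.lstsq(np.c_[P[:,:2]-[.593,.064],np.ones(len(P))],P[:,2],rcond=None)[0])
    for xy in ((.508,-.192),(.629,-.202)): print(n,'jar',captop(C,xy))
o=r.get_obs();print(o['tcp_pos'],o['contact_force'],o['grip_width'])
```

```text
5270 [0.59271856 0.0619868  0.17771665] 0.1791762185236132
[-0.00222341 -0.00176304  0.17921504]
scene jar (array([ 509.8, -196.3]), 33.0, np.float64(0.075))
scene jar (array([ 629.4, -205.9]), 32.8, np.float64(0.075))
4359 [0.59194006 0.06733552 0.17935546] 0.17958639889148975
[-1.19518721e-04 -8.81351056e-05  1.79586226e-01]
top jar (array([0., 0.]), 0.0, np.float64(nan))
top jar (array([0., 0.]), 0.0, np.float64(nan))
[ 0.59142638 -0.12711797  0.29958794] [ 0.1113698  -0.00465687 -1.41191763] 0.0855652158461558h.py:35: RuntimeWarning: Mean of empty slice.
  P=near(C,xy,rad,lo,hi);h,_=cv2.minEnclosingCircle((P[:,:2]*1000).astype(np.float32));return np.array(h).round(1),round(_,1),P[:,2].mean().round(3)
  ret = ret.dtype.type(ret / rcount)
```

View pics/scene24.png

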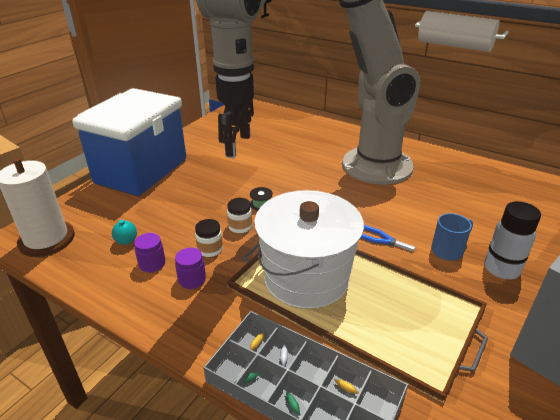

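Emit:
play_rows(
  plan=[
    [1, -0.02, -0.02, -0.03, 0],
    [1, -0.05, -0.045, -0.06, 0],
    [1, -0.083, -0.072, -0.08, 0],
    [1, -0.083, -0.072, -0.12, 0],
    [1, -0.083, -0.072, -0.15, 0],
    [1, -0.083, -0.072, -0.15, 0],
    [1, -0.083, -0.072, -0.15, 0],
    [1, -0.083, -0.072, -0.15, 0],
  ],
)

```text
clock: 48.05
tcp_pos: [0.5107, -0.1887, 0.1521]
orientation: [-0.221, 1.557, 0.219]
contact_force: [-0.3, 0.7, -0.0]
grip_width: 0.0857
```

Run:
```python
from h import *
p=cam('scene');C=cloud(p);save(p,'s25')
for xy in ((.508,-.194),(.629,-.204)): print('jar',captop(C,xy))
o=r.get_obs();print(o['tcp_pos'])
```

```text
jar (array([ 509.8, -195.6]), 32.6, np.float64(0.075))
jar (array([ 628.4, -204.9]), 32.5, np.float64(0.075))
[ 0.51066863 -0.18884704  0.15208463]
```

Down to z 0.030 over jar 1 and grip.

Emit:
play_rows(
  plan=[
    [1, -0.002, -0.005, -0.03, 0],
    [1, -0.002, -0.005, -0.06, 0],
    [1, -0.002, -0.005, -0.09, 0],
    [1, -0.002, -0.005, -0.112, 0],
    [1, -0.002, -0.005, -0.122, 0],
    [1, -0.002, -0.005, -0.122, 0],
    [0.4, -0.002, -0.005, -0.122, 0],
    [0, -0.002, -0.005, -0.122, 0],
    [-0.2, -0.002, -0.005, -0.122, 0],
    [-0.2, -0.002, -0.005, -0.122, 0],
  ],
)

```text
clock: 49.1
tcp_pos: [0.5083, -0.1944, 0.0299]
orientation: [-0.221, 1.557, 0.218]
contact_force: [-0.7, 0.5, 6.3]
grip_width: 0.0644
```

Emit:
play_rows(
  plan=[
    [-0.2, 0, 0, 0, 0],
    [-0.2, 0, 0, 0, 0],
    [-0.2, 0, 0, 0.015, 0],
    [-0.2, 0, 0, 0.05, 0],
    [-0.2, 0, 0, 0.1, 0],
    [-0.2, 0, 0, 0.15, 0],
    [-0.2, 0, 0, 0.2, 0],
    [-0.2, 0, 0, 0.25, 0],
    [-0.2, 0, 0, 0.27, 0],
    [-0.2, 0, 0, 0.27, 0],
  ],
)

```text
clock: 50.1
tcp_pos: [0.5085, -0.1939, 0.3025]
orientation: [-0.223, 1.554, 0.217]
contact_force: [-0.2, 0.5, -4.5]
grip_width: 0.0642
```

Run:
```python
from h import *
p=cam('scene');cv2.imwrite('pics/s26.png',cv2.resize(p['pixels'][60:260,100:320],None,fx=3,fy=3));o=r.get_obs();print(o['tcp_pos'],o['contact_force'],o['grip_width'])
```

```text
[ 0.5070489  -0.19396195  0.29957641] [-0.15909179 -0.05285664 -5.12529142] 0.06412300646696194
```

View pics/s26.png

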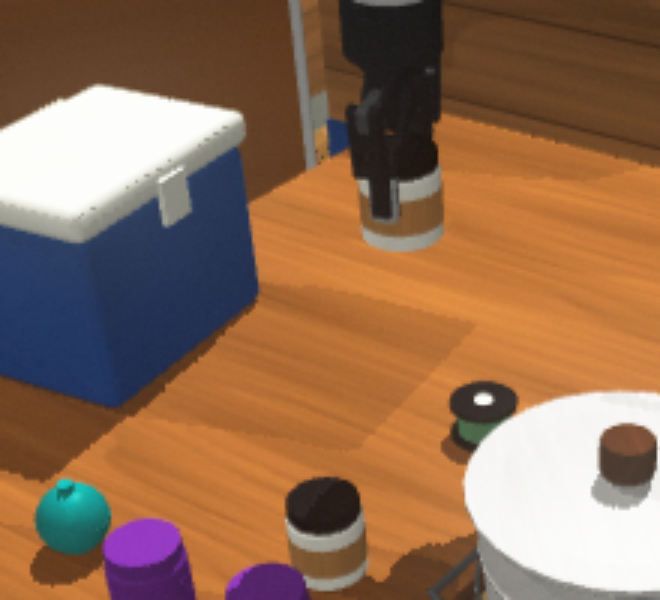

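Jar 1 held upright. To (0.534, 0.320).

Emit:
play_rows(
  plan=[
    [-0.2, 0.002, 0.04, 0, 0],
    [-0.2, 0.004, 0.088, 0, 0],
    [-0.2, 0.008, 0.137, 0, 0],
    [-0.2, 0.01, 0.186, 0, 0],
    [-0.2, 0.012, 0.235, 0, 0],
    [-0.2, 0.015, 0.284, 0, 0],
    [-0.2, 0.018, 0.333, 0, 0],
    [-0.2, 0.02, 0.382, 0, 0],
    [-0.2, 0.023, 0.431, 0, 0],
    [-0.2, 0.026, 0.478, 0, 0],
  ],
)

```text
clock: 51.15
tcp_pos: [0.5315, 0.2851, 0.2953]
orientation: [-0.222, 1.564, 0.219]
contact_force: [1.5, -0.0, -4.3]
grip_width: 0.0639
```

Emit:
play_rows(
  plan=[
    [-0.2, 0, 0.036, 0, 0],
    [-0.2, 0, 0.036, -0.03, 0],
    [-0.2, 0, 0.036, -0.07, 0],
    [-0.2, 0, 0.036, -0.12, 0],
    [-0.2, 0, 0.036, -0.17, 0],
    [-0.2, 0, 0.036, -0.2, 0],
    [-0.2, 0, 0.036, -0.22, 0],
    [-0.2, 0, 0.036, -0.235, 0],
    [-0.2, 0, 0.036, -0.24, 0],
    [-0.2, 0, 0.036, -0.24, 0],
  ],
)

```text
clock: 52.15
tcp_pos: [0.5324, 0.3196, 0.0572]
orientation: [-0.22, 1.561, 0.22]
contact_force: [-0.9, 1.0, -2.9]
grip_width: 0.0641
```

Run:
```python
from h import *
p=cam('scene');save(p,'s27');o=r.get_obs();print(o['tcp_pos'],o['contact_force'],o['grip_width'])
```

```text
[0.53299465 0.32013181 0.05829608] [ 0.42824314  0.74829591 -3.6241904 ] 0.06409330338289967
```

View pics/s27.png

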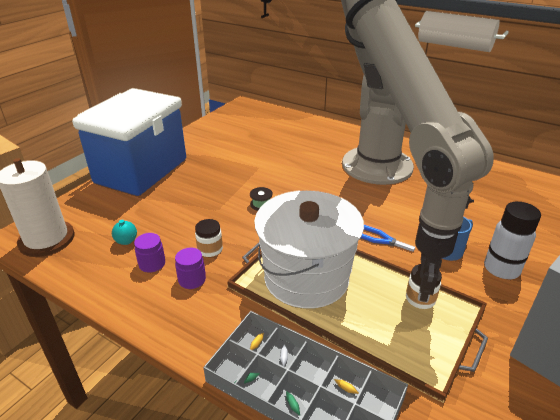

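Emit:
play_rows(
  plan=[
    [-0.2, 0, 0, -0.008, 0],
    [-0.2, 0, 0, -0.014, 0],
    [-0.2, 0, 0, -0.018, 0],
    [-0.2, 0, 0, -0.02, 0],
    [-0.2, 0, 0, -0.02, 0],
    [-0.2, 0, 0, -0.02, 0],
  ],
)

```text
clock: 52.8
tcp_pos: [0.5331, 0.3201, 0.0382]
orientation: [-0.22, 1.559, 0.22]
contact_force: [-0.2, -0.4, -4.2]
grip_width: 0.0639
```

Emit:
play_rows(
  plan=[
    [-0.2, 0, 0, -0.001, 0],
    [-0.2, 0, 0, -0.001, 0],
    [0.6, 0, 0, -0.001, 0],
    [0.85, 0, 0, -0.001, 0],
    [0.85, 0, 0, -0.001, 0],
    [0.85, 0, 0, 0.01, 0],
    [0.85, 0, 0, 0.05, 0],
    [0.85, 0, 0, 0.1, 0],
    [0.85, 0, 0, 0.15, 0],
    [0.85, 0, 0, 0.2, 0],
  ],
)

```text
clock: 53.8
tcp_pos: [0.5326, 0.3201, 0.2409]
orientation: [-0.22, 1.559, 0.221]
contact_force: [1.7, 0.1, -0.1]
grip_width: 0.079
```

Emit:
play_rows(
  plan=[
    [1, 0, -0.01, 0.045, 0],
    [1, 0.01, -0.05, 0.06, 0],
    [1, 0.02, -0.098, 0.06, 0],
    [1, 0.03, -0.146, 0.06, 0],
    [1, 0.04, -0.194, 0.06, 0],
    [1, 0.05, -0.242, 0.06, 0],
    [1, 0.06, -0.29, 0.06, 0],
    [1, 0.07, -0.338, 0.06, 0],
    [1, 0.08, -0.386, 0.06, 0],
    [1, 0.09, -0.434, 0.06, 0],
  ],
)

```text
clock: 54.8
tcp_pos: [0.6231, -0.1159, 0.2992]
orientation: [-0.22, 1.559, 0.22]
contact_force: [0.8, 0.4, 0.7]
grip_width: 0.0853
```

Emit:
play_rows(
  plan=[
    [1, 0.004, -0.045, -0.03, 0],
    [1, 0.004, -0.088, -0.05, 0],
    [1, 0.004, -0.088, -0.09, 0],
    [1, 0.004, -0.088, -0.13, 0],
    [1, 0.004, -0.088, -0.15, 0],
    [1, 0.004, -0.088, -0.15, 0],
    [1, 0.004, -0.088, -0.15, 0],
  ],
)

```text
clock: 55.5
tcp_pos: [0.6276, -0.2018, 0.1493]
orientation: [-0.22, 1.558, 0.22]
contact_force: [0.3, -0.8, 0.2]
grip_width: 0.0856
```

Run:
```python
from h import *
for n in ('top','scene'):
    p=cam(n);C=cloud(p);save(p,n+'28')
    print('jar',captop(C,(.629,-.204)),captop(C,(.533,.32),.075,.095))
o=r.get_obs();print(o['tcp_pos'])
```

```text
jar (array([ 626.5, -200.2]), 30.1, np.float64(0.075)) (array([532.9, 322.4]), 31.3, np.float64(0.083))
jar (array([ 627.1, -204.6]), 32.9, np.float64(0.075)) (array([534.6, 320. ]), 32.8, np.float64(0.082))
[ 0.62841829 -0.20188189  0.150451  ]
```

View pics/scene28.png

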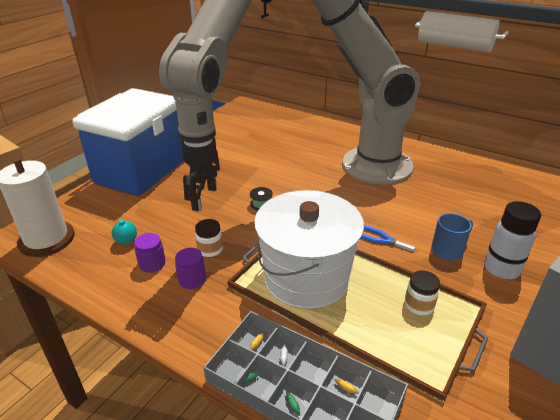

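Jar 1 stands on the tray (top at 83 mm). Descend on jar 2.

Emit:
play_rows(
  plan=[
    [1, -0.001, -0.001, -0.03, 0],
    [1, -0.001, -0.001, -0.06, 0],
    [1, -0.001, -0.001, -0.09, 0],
    [1, -0.001, -0.001, -0.11, 0],
    [1, -0.001, -0.001, -0.12, 0],
    [1, -0.001, -0.001, -0.12, 0],
    [0.4, -0.001, -0.001, -0.12, 0],
    [0, -0.001, -0.001, -0.12, 0],
    [-0.2, -0.001, -0.001, -0.12, 0],
    [-0.2, -0.001, -0.001, -0.12, 0],
  ],
)

```text
clock: 56.6
tcp_pos: [0.6275, -0.2032, 0.0303]
orientation: [-0.221, 1.557, 0.219]
contact_force: [-0.9, -0.4, 6.3]
grip_width: 0.0642
```

Emit:
play_rows(
  plan=[
    [-0.2, 0, 0, 0, 0],
    [-0.2, 0, 0, 0, 0],
    [-0.2, 0, 0, 0.015, 0],
    [-0.2, 0, 0, 0.05, 0],
    [-0.2, 0, 0, 0.1, 0],
    [-0.2, 0, 0, 0.15, 0],
    [-0.2, 0, 0, 0.2, 0],
    [-0.2, 0, 0, 0.25, 0],
    [-0.2, 0, 0, 0.27, 0],
    [-0.2, 0, 0, 0.27, 0],
  ],
)

```text
clock: 57.6
tcp_pos: [0.6277, -0.2026, 0.3034]
orientation: [-0.222, 1.552, 0.217]
contact_force: [0.2, 1.1, -3.8]
grip_width: 0.064
```

Run:
```python
from h import *
p=cam('scene');save(p,'s29');o=r.get_obs();print(o['tcp_pos'],o['contact_force'],o['grip_width'])
```

```text
[ 0.62635529 -0.20284144  0.30014513] [-0.42972224  0.41491439 -4.36354612] 0.06412826624861816
```

View pics/s29.png

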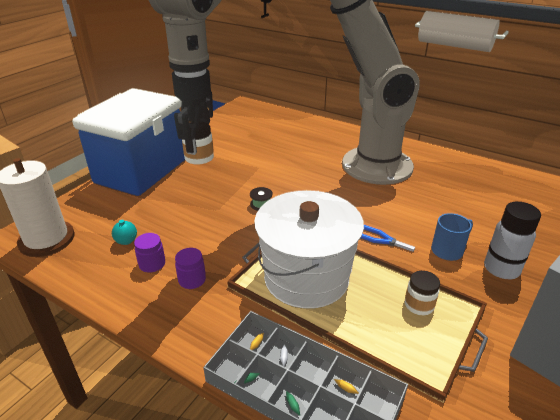

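Emit:
play_rows(
  plan=[
    [-0.2, 0.002, 0.04, 0, 0],
    [-0.2, 0.004, 0.088, 0, 0],
    [-0.2, 0.008, 0.137, 0, 0],
    [-0.2, 0.01, 0.186, 0, 0],
    [-0.2, 0.012, 0.235, 0, 0],
    [-0.2, 0.015, 0.284, 0, 0],
    [-0.2, 0.018, 0.333, 0, 0],
    [-0.2, 0.02, 0.382, 0, 0],
    [-0.2, 0.023, 0.431, 0, 0],
    [-0.2, 0.025, 0.478, 0, 0],
  ],
)

```text
clock: 58.65
tcp_pos: [0.6499, 0.2762, 0.2953]
orientation: [-0.222, 1.563, 0.219]
contact_force: [1.1, 0.1, -3.0]
grip_width: 0.0644
```

Emit:
play_rows(
  plan=[
    [-0.2, 0, 0.04, 0, 0],
    [-0.2, 0, 0.04, -0.03, 0],
    [-0.2, 0, 0.04, -0.07, 0],
    [-0.2, 0, 0.04, -0.12, 0],
    [-0.2, 0, 0.04, -0.17, 0],
    [-0.2, 0, 0.04, -0.2, 0],
    [-0.2, 0, 0.04, -0.22, 0],
    [-0.2, 0, 0.04, -0.235, 0],
    [-0.2, 0, 0.04, -0.24, 0],
    [-0.2, 0, 0.04, -0.24, 0],
  ],
)

```text
clock: 59.65
tcp_pos: [0.6512, 0.3152, 0.0583]
orientation: [-0.219, 1.559, 0.22]
contact_force: [0.2, 0.4, -2.1]
grip_width: 0.0639
```

Run:
```python
from h import *
p=cam('scene');save(p,'s30');o=r.get_obs();print(o['tcp_pos'],o['contact_force'],o['grip_width'])
```

```text
[0.65164184 0.31553545 0.05928849] [ 0.12239029 -0.46065193 -2.00832226] 0.06428337621559317
```

View pics/s30.png

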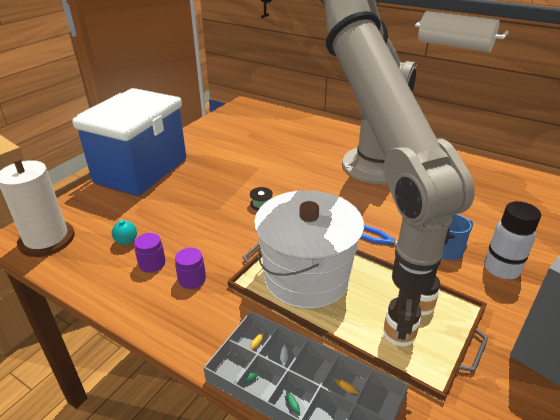

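Emit:
play_rows(
  plan=[
    [-0.2, 0, 0, -0.008, 0],
    [-0.2, 0, 0, -0.014, 0],
    [-0.2, 0, 0, -0.018, 0],
    [-0.2, 0, 0, -0.0205, 0],
    [-0.2, 0, 0, -0.0215, 0],
    [-0.2, 0, 0, -0.0215, 0],
    [-0.2, 0, 0, -0.0215, 0],
  ],
)

```text
clock: 60.4
tcp_pos: [0.6509, 0.3147, 0.0384]
orientation: [-0.22, 1.56, 0.219]
contact_force: [-4.0, -3.4, 9.3]
grip_width: 0.0643
```

Down on the floor. Release and retreat.

Emit:
play_rows(
  plan=[
    [0.6, 0, 0, 0, 0],
    [0.85, 0, 0, 0, 0],
    [0.85, 0, 0, 0, 0],
    [0.85, 0, 0, 0.01, 0],
    [0.85, 0, 0, 0.05, 0],
    [0.85, 0, 0, 0.1, 0],
    [0.85, 0, 0, 0.15, 0],
    [0.85, 0, 0, 0.2, 0],
    [0.85, 0, 0, 0.25, 0],
    [0.85, -0.02, -0.04, 0.26, 0],
  ],
)

```text
clock: 61.4
tcp_pos: [0.6321, 0.2827, 0.305]
orientation: [-0.217, 1.548, 0.232]
contact_force: [0.8, -0.1, 0.3]
grip_width: 0.0792
```

Emit:
play_rows(
  plan=[
    [0.85, -0.02, -0.045, 0, 0],
    [0.85, -0.04, -0.09, 0, 0],
    [0.85, -0.06, -0.135, 0, 0],
    [0.85, -0.08, -0.18, 0, 0],
    [0.85, -0.1, -0.225, 0, 0],
    [0.85, -0.12, -0.27, 0, 0],
    [0.85, -0.14, -0.315, 0, 0],
    [0.85, -0.15, -0.36, 0, 0],
    [0.85, -0.16, -0.405, 0, 0],
    [0.85, -0.17, -0.45, 0, 0],
  ],
)

```text
clock: 62.4
tcp_pos: [0.4604, -0.1765, 0.2976]
orientation: [-0.221, 1.559, 0.219]
contact_force: [1.0, 0.5, -0.8]
grip_width: 0.0789
```

Emit:
play_rows(
  plan=[
    [0.85, 0, -0.045, 0, 0],
    [0.85, 0, -0.09, 0, 0],
    [0.85, 0, -0.135, 0, 0],
    [0.85, 0, -0.18, 0, 0],
    [0.85, 0, -0.18, 0, 0],
    [0.85, 0, -0.18, 0, 0],
  ],
)

```text
clock: 63.0
tcp_pos: [0.4608, -0.3556, 0.2967]
orientation: [-0.218, 1.559, 0.219]
contact_force: [-0.1, 0.7, -0.4]
grip_width: 0.0793
```

Run:
```python
from h import *
for n in ('top','scene'):
    p=cam(n);C=cloud(p);save(p,n+'31')
    for xy in ((.533,.32),(.651,.315)):
        P=near(C,xy,.025,.075,.095);print(n,'jar',captop(C,xy,.075,.095),np.linalg.lstsq(np.c_[P[:,:2]-xy,np.ones(len(P))],P[:,2],rcond=None)[0].round(3))
    P=near(C,(.593,.064),.13,.17,.195);P=P[np.hypot(P[:,0]-.593,P[:,1]-.064)>.03]
    print('lid',(P.min(0)+P.max(0))/2,np.linalg.lstsq(np.c_[P[:,:2]-[.593,.064],np.ones(len(P))],P[:,2],rcond=None)[0].round(4))
    print('spool',captop(C,(.393,-.2),.03,.05))
    P=near(C,(.588,.187),.4,.015,.026);P=P[(P[:,0]>.43)&(P[:,0]<.75)&(P[:,1]>-.09)&(P[:,1]<.46)];print(cv2.minAreaRect((P[:,:2]*1000).astype(np.float32)))
o=r.get_obs();print(o['tcp_pos'],o['contact_force'],o['clock'])
```

```text
top jar (array([532.8, 321.9]), 31.5, np.float64(0.083)) [ 0.008 -0.005  0.083]
top jar (array([650.8, 315.9]), 31.0, np.float64(0.083)) [0.019 0.018 0.083]
lid [0.59242907 0.06726149 0.17960313] [ 1.000e-04 -9.000e-04  1.796e-01]
spool (array([ 392., -199.]), 33.0, np.float64(0.04))
((587.7244873046875, 185.45834350585938), (552.7885131835938, 276.9474792480469), 87.37384033203125)
scene jar (array([533.4, 318.1]), 31.8, np.float64(0.082)) [0.005 0.007 0.083]
scene jar (array([652. , 312.3]), 32.0, np.float64(0.082)) [ 0.003 -0.008  0.083]
lid [0.59247405 0.0614348  0.17744051] [-0.0017 -0.002   0.1792]
spool (array([ 392.8, -205.1]), 36.2, np.float64(0.04))
((588.2788696289062, 188.45921325683594), (547.0089111328125, 281.3045959472656), 87.69413757324219)
[ 0.46161683 -0.35337089  0.29708244] [-0.0342386   1.20310928  0.53951922] 63.1
```

View pics/top31.png

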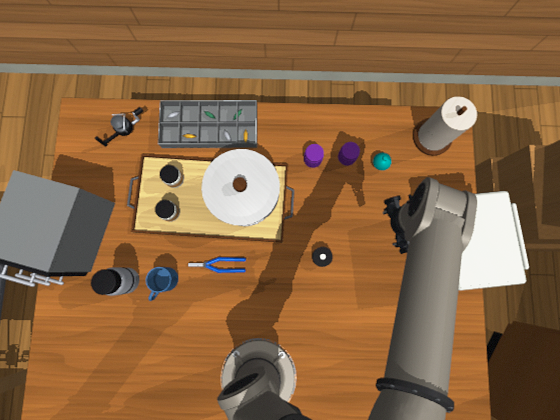

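View pics/scene31.png

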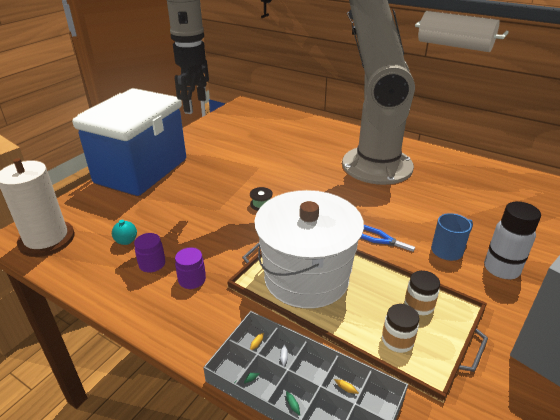

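Run:
```python
from h import *
r.hand_in();o=r.get_obs();print(o['clock'])
```

```text
the job is handed in; nothing more can be done
the job is handed in; nothing more can be done
```

I handed the job in at about 63 s of the 210 s allowed. As far as my last checks show, everything is packed as asked; no verdict was reported.

- **Order of work:** I set the lid down on the empty half of the tray. Then I lowered the four floats I found (all white) one at a time onto the pail floor, releasing each within about 3 mm of it. The lid went back on next, and last I stood the two white bait jars on the tray beside the pail.
- **Floats:** before the lid went on, the depth image showed all four standing on the pail floor (centres at about 45 mm), 47–50 mm from the pail's axis.
- **Lid:** it reads level within 0.003 rad. Its top measures 179–180 mm, against 180–181 mm at the start. It is within about 2 mm of the pail's centre.
- **Jars:** both cap tops are at 83 mm, which is what a jar standing on the tray floor should read. They stand well inside the lip.
- **Left alone:** the spool has not measurably moved, and the mug, pliers and the purple and turquoise look-alikes look where they were. The pail's centre agrees with its starting position within a few millimetres. The gripper ended raised and touching nothing.
- **Disagreements:** the two cameras differ by about 4–6 mm in y, so I used their mean. One fit of a jar cap in the top image gave a tilt of 0.026 rad where the scene camera gave 0.009; both are within the 0.08 limit. I saw no sign of the lid or a jar being knocked aside.

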